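# Lock the slotted fastener on the sloping instrument case

## Task

Take the flat screwdriver from its rack, hold it square to the sloping cover of the instrument case and turn it on the slotted fastener until the blade drops into the slot. Then turn the fastener clockwise with it until it stops, so that its slot lines up with the two ribs beside the collar. Hang the screwdriver back in the rack, upright with its collar resting on the fork, and leave the loose things lying around undisturbed.

Things in the scene. Friction and masses are not known exactly. Their poses are not given: they have to be found in the camera images.
- case: Fixed grey sloping-front instrument case, 106 mm wide, 116 deep, 88 high; place and yaw vary. Origin on the bench under the middle of its slope; x level from the low front edge to the back, y along its width, z up. The slope rises toward +x at 35 degrees from level: outward normal (-0.574, 0, 0.819) here, middle at (0, 0, 0.058). Its cover carries the fastener between two ribs.
- fastener_slot (a point): Middle of the slot's floor in the steel fastener head on the cover. z points outward along the fastener's axis (the slope's normal), x along the slot, y across. Head 20 mm across; slot 4.4 mm wide, 5 mm deep, right across it: the head's top is at z = 5 mm. A fixed collar round it (23 mm inner, 31 mm outer diameter) stands up to z = 9 mm.
- plunger (a joint): Inward give of the sprung fastener head in m: 0 = out (rest), 0.004 = pressed home, where it is solid. Pressing needs about 2 N at first and 5 N at the end; released, it springs back. It carries the slot with it.
- fastener (a joint): Turn of the fastener head in rad, growing clockwise seen facing the cover: 0 = unlocked stop, 1.40 = locked stop, slot straight up and down the slope, in line with the two ribs; else the slot lies (1.40 - value) anticlockwise of that. Starts between 0.1 and 0.6, stays where it is left. Its friction, 0.1 N m, is far more than a lightly pressed blade rubbing on the head gives.
- driver: Loose flat screwdriver, about 0.09 kg, hanging in the rack blade down. Origin on its axis at the underside of its collar; z up the handle, x along the blade's width. Collar 32 mm across, 4 mm thick; above it a grey handle 26 mm (x) by 20 mm (y, flat sides to grip), top at z = 64 mm. Shank 8 mm thick. No front or back: a half turn about its axis makes no difference.
- blade_tip (a point): Middle of the blade's edge, on the driver's axis 85 mm below the collar's underside; axes as the driver's. The blade is 14 mm wide (x), 2 mm thick (y), 11 mm long; in the slot it has about 0.17 rad of play either way.
- rack: Fixed dark steel stand, foot 64 x 56 mm; place and yaw vary. Origin on the bench under the seat. Its level fork, 46 mm wide (y), 6 mm thick, top at z = 105 mm, has a gap 18 mm wide, open to the front (-x, prongs end 24 mm from the seat's axis) and closed 12 mm behind it. The driver can be lowered in from above; nothing stands higher than the fork.
- rack_seat (a point): Seat of the driver: on the fork's top in the middle of the gap, 105 mm above the bench; the driver's origin starts here, its yaw within 0.5 rad of the rack's.
- toroid: Loose copper-wound ring inductor, 59 mm across, 16 mm high, lying behind the case; bystander. Origin under its centre.
- flux_tin: Loose round tin, 46 mm across, 22 mm high, standing behind the case; bystander. Origin under its centre.
- eraser: Loose eraser, 21 x 42 x 13 mm, lying near the bench's front edge; bystander. Origin under its centre.
There are look-alikes about, which are no part of the job. Leave any green look-alike of the driver alone.

How it is judged:
By the outcome, as a careful person would: the job done as asked, in the order asked, and still so for the second after the job is handed in, with the robot touching nothing.
It also fails if it takes over 64 s, if anything falls off the work surface, if the arm or the gripper's body presses on something with over 40 N, if the wrist force passes 120 N, or if a joint passes its speed limit or range.

## Robot

A 6-joint arm with a two-finger parallel gripper is mounted at the origin on a cart in front of the work surface, level with it; the furniture and walls round the work are solid. World frame = base frame: x ahead of the robot, y to its left, z up, the work surface at z = 0. Lengths are in mm, angles in rad, forces in N, time in s.
With the tool pointing down it reaches from about 350 to 975 mm from the base axis. Payload 7.1 kg.
Tool frame: the origin (TCP) lies midway between the tips of the shut fingers; the grasp point (between the pads) lies 19 mm behind it (ctrl.grip_depth is the distance from the TCP to the grasp point, in mm); z points along the fingers, y is the line along which they close (so a half turn about z gives the same grasp; the last joint's range is limited). The gripper opens to 88 mm and grips with 3 to 60 N. Pads are 20 mm wide; open, the fingers measure 115 mm over their backs; the gripper's body (75 mm by 178 mm) begins 61 mm behind the grasp point.
Start: joints at [1.089, 0.423, 1.63, -0, 1.089, -0.019], TCP at [279.002, 559.252, 222.675] pointing down, gripper open.
Joint ranges: [-3, 3], [-0.9, 2.11], [0.09, 2.58], [-1.31, 4.45], [0.11, 2.69], [-2.54, 2.54]. Speed limits (rad/s): [2.39, 2.39, 3.01, 3.14, 3.14, 3.14].

## Interface

Orientations are given as a rotation vector (axis times angle).
In Python, from workcell import get_obs, vision, ctrl gives the robot as it stands.
- The arm moves only by the tool step_arm, never from a script. Its argument "plan" is a list of rows, each a list of 7 numbers: the opening, from -1 (shut) to 1 (fully open), then the shift along the tool's x, y, z as a fraction of full scale, then the turn, a rotation vector about the tool's x, y, z as a fraction of full scale. In form: [[fingers, dx, dy, dz, wx, wy, wz], ...]. A call has 1 to 20 rows; each row shifts and turns the commanded pose from where the row before left it, along the tool's axes as they then stand; what a row does not reach is not made up. Full scale, the value 1, is 50 mm for a shift and 0.12 rad for a turn. A row lasts 1/8 s, in which the tool goes at most 62.5 mm and 10.7 degrees, less where a joint would pass 70% of its speed; a pose out of reach is approached as far as the arm can. A call with a number of a shift or a turn outside -1 to 1 is refused whole. A call with a gripper value outside its range is refused whole. The fingers move at their own pace and stop on an object; the grip force is fixed at half the most. Time passes only in rows, so rows that do not move let the fingers close. It gives the time, the measured TCP pose, the force, the opening and the grip force at its end, in the units of the state.
- get_obs(): the state, without advancing time (a new reading comes with each control period).
- vision.get_image(name): name is "scene" or "top" or "wrist"; returns a dict with "pixels" (384x512x3 uint8, red, green, blue), "depth" (384x512 float32, mm along the optical axis (not along the pixel's ray), 0 where there is no reading), "fx", "fy", "cx", "cy" (pixels), "T" (4x4, takes a point from camera to world coordinates); the wrist camera has in their place "T_tool_cam" (4x4, takes a point from camera to tool coordinates, whose origin is the TCP and whose axes are the flange's). Camera axes: x right, y down, z forward; pixel columns grow to the right and rows downward; lengths in mm; the calibration is good to about 2 mm. The wrist camera is an equidistant fisheye: a pixel r from the principal point sees the ray r / f radians off the axis. A picture is of the moment at which its call begins: read the wrist's pose just before it.
- ctrl.close_job(): hands the job in; it is judged then, once.
The state is a dict: "t": time; "qpos": joint angles; "qvel": joint speeds; "joint_torque": joint torques, N m; "ee_pos": TCP position; "orientation": TCP orientation; "ft_force": force on the tool from outside, world axes, zero at the start; "moment": the same for the moment, N m; "width": finger opening in mm; "grasp_force": force on a finger pad.
Only numpy, scipy, OpenCV 4.12 (cv2) and the standard library are available. Lean on these libraries where they do the work, as an engineer would, in place of code of your own. Each camera call takes 0.05 s, during which the arm holds its last target. There are 200 camera calls.

## Working session

There is one attempt and no reset: what is moved stays moved. The work goes in short steps, Python scripts to look and compute and a tool call to move; the robot and the scene stay as the last step left them, time stands still between calls to the robot, and variables do not carry over. Pictures are saved under pics/ and viewed, at most 10 in all, crops included, and the job is handed in when it is done.

Besides the shell and the picture viewer there is one more tool, called after ">>>" in YAML: its name, and indented under it one key for each argument. step_arm: Moves the arm, as the interface text tells. Its arguments: {"type":"object","properties":{"plan":{"type":"array","items":{"type":"array","items":{"type":"number","minimum":-1,"maximum":1}}}},"required":["plan"]}

```bash
ls; mkdir -p pics; cat > h.py <<'E'
import numpy as np, cv2
from scipy.spatial.transform import Rotation as R
from workcell import get_obs, vision, ctrl
def img(n):
    o=get_obs(); d=vision.get_image(n)
    if n=="wrist":
        T=np.eye(4); T[:3,:3]=R.from_rotvec(o["orientation"]).as_matrix(); T[:3,3]=o["ee_pos"]
        d["T"]=T@d["T_tool_cam"]
    return d
def save(d,f,crop=None,scale=1):
    p=cv2.cvtColor(d["pixels"],cv2.COLOR_RGB2BGR)
    if crop: p=p[crop[1]:crop[3],crop[0]:crop[2]]
    cv2.imwrite("pics/"+f,cv2.resize(p,None,fx=scale,fy=scale,interpolation=cv2.INTER_CUBIC))
def ray(d,u,v,fish=False):
    x=(u-d["cx"])/d["fx"]; y=(v-d["cy"])/d["fy"]
    if fish:
        r=np.hypot(x,y); s=np.sinc(r/np.pi); c=np.array([x*s,y*s,np.cos(r)])
    else: c=np.array([x,y,1.])
    return d["T"][:3,3], d["T"][:3,:3]@c
def plane(d,u,v,p0,n=(0,0,1),fish=False):
    o,r=ray(d,u,v,fish); n=np.array(n,float); return o+r*(((np.array(p0)-o)@n)/(r@n))
def pts(d):
    v,u=np.indices(d["depth"].shape); z=d["depth"]
    c=np.stack([(u-d["cx"])/d["fx"]*z,(v-d["cy"])/d["fy"]*z,z],-1)
    return c@d["T"][:3,:3].T+d["T"][:3,3]
E
python3 - <<'E'
from h import *
for n in ("scene","top","wrist"):
    d=img(n); save(d,n+".png",None,1.5); np.savez(n+".npz",**d)
    print(n,d["fx"],d["cx"],d["cy"],np.round(d["T"],3).tolist(),(d["depth"]>0).mean())
print(get_obs())
E
```

```text
pics
scene 426.30479442262856 260.5872639140938 189.6605339220155 [[0.897, -0.267, 0.352, 163.061], [-0.442, -0.555, 0.705, -490.823], [0.008, -0.788, -0.616, 696.946], [0.0, 0.0, 0.0, 1.0]] 0.9957987467447916
top 478.0709109991351 264.33435242455124 192.58467909167936 [[0.017, -0.994, 0.105, 399.928], [-1.0, -0.016, 0.014, 181.413], [-0.012, -0.105, -0.994, 1247.078], [0.0, 0.0, 0.0, 1.0]] 0.9960174560546875
wrist 297.3186396354542 253.60614067918345 191.94597445194944 [[0.446, 0.861, 0.243, 213.238], [0.895, -0.429, -0.122, 593.171], [-0.001, 0.272, -0.962, 383.66], [0.0, 0.0, 0.0, 1.0]] 0.9933725992838541
{'t': 0.15, 'qpos': array([ 1.08900657e+00,  4.23649184e-01,  1.63049757e+00, -1.18922463e-05,
        1.08857582e+00, -1.90025640e-02]), 'qvel': array([-0.00138233, -0.00248417, -0.00133935, -0.00032919,  0.00084294,
       -0.00095505]), 'joint_torque': array([-1.09338721e-04, -5.44984782e+01, -2.73917735e+01,  6.43805251e-02,
        2.04263558e-02, -7.82790835e-05]), 'ee_pos': array([278.81469495, 558.89548085, 222.09696035]), 'orientation': array([-7.20404214e-01, -3.05760106e+00,  1.72346962e-03]), 'ft_force': array([-0.18913372,  0.66797918,  0.68682145]), 'moment': array([-0.00664201, -0.05898186, -0.05737443]), 'grasp_force': 0.0, 'width': 88.02929071656348}
```

View pics/scene.png

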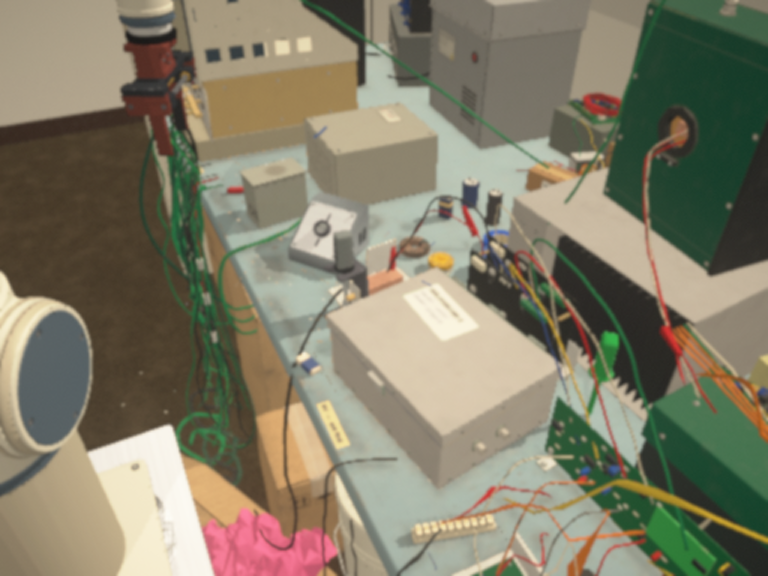

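View pics/top.png

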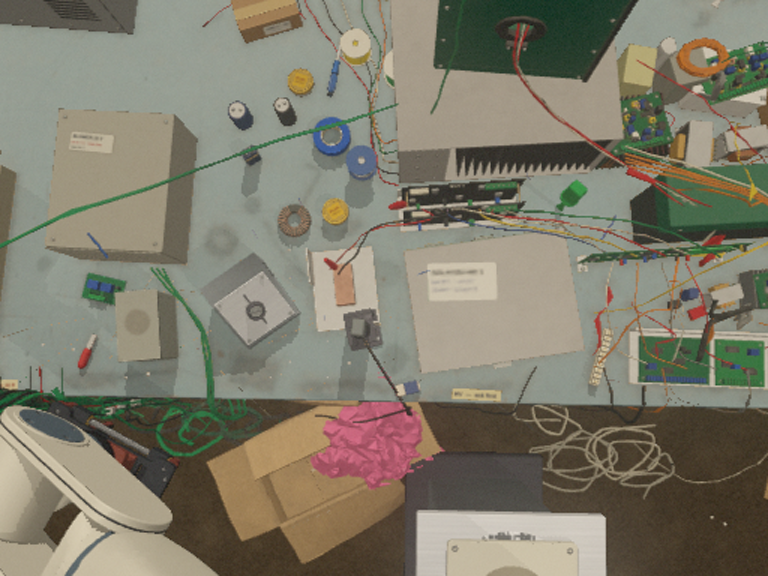

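Scene picture (768x576): grey handle in the dark rack at (344,250), case with fastener at (322,228), green look-alike at (607,345). Top picture: driver and rack at (362,325), fastener at (256,311), toroid (294,220), tin (335,211), eraser (408,388), green driver (572,193). 
Candidates for the driver, in native top pixels: grey handle (241,217), green handle (381,128), dark cylinders (158,75) and (190,73). I choose the grey one at (241,217), since it stands in the fork, and check it in a crop.

```bash
python3 - <<'E'
from h import *
a=dict(np.load("top.npz")); b=dict(np.load("scene.npz"))
A=cv2.resize(a["pixels"][160:280,130:280],None,fx=3.4,fy=3.4,interpolation=cv2.INTER_CUBIC)
B=cv2.resize(b["pixels"][120:220,185:285],None,fx=2.8,fy=4.08*1.0,interpolation=cv2.INTER_CUBIC)
cv2.imwrite("pics/crop1.png",cv2.cvtColor(np.hstack([A,B[:A.shape[0]]]),cv2.COLOR_RGB2BGR))
P=pts(a)
for n,(u,v) in dict(handle=(239,213),fast=(170,207),tor=(196,147),tin=(223,141)).items(): print(n,np.round(P[v,u]))
P=pts(b)
for n,(u,v) in dict(handle=(229,160),fast=(214,152)).items(): print(n,np.round(P[v,u]))
E
```

```text
handle [466. 253. 168.]
fast [485. 433.  60.]
tor [649. 382.   4.]
tin [662. 309.  26.]
handle [453. 250. 160.]
fast [483. 434.  66.]
```

View pics/crop1.png

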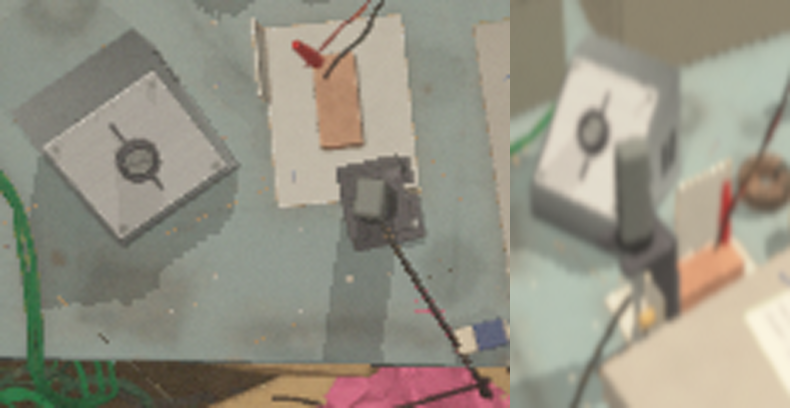

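The crop shows the grey-handled driver hanging in the dark fork, crop pixel (370,200). The case's ribs run diagonally, with the high back at upper left, and its slope faces the robot. Moving the wrist camera over them.

>>> step_arm:
  plan:
    - [1, -0.8, -0.46, -0.2, 0, 0, 0]
    - [1, -0.8, -0.46, -0.2, 0, 0, 0]
    - [1, -0.8, -0.46, -0.2, 0, 0, 0]
    - [1, -0.8, -0.46, -0.2, 0, 0, 0]
    - [1, -0.8, -0.46, -0.2, 0, 0, 0]
    - [1, -0.8, -0.46, -0.2, 0, 0, 0]
    - [1, 0, 0, 0, 0, 0, 0]
    - [1, 0, 0, 0, 0, 0, 0]

```text
t: 1.15
ee_pos: [431.8, 328.8, 282.4]
orientation: [-0.721, -3.057, 0.0]
ft_force: [0.8, 0.1, 0.2]
width: 87.8
grasp_force: 0.0
```

```bash
python3 - <<'E'
from h import *
d=img("wrist"); save(d,"w1.png",None,1.5); np.savez("w1.npz",**d)
o=get_obs(); print(o["t"],o["ee_pos"],o["orientation"],o["qpos"],o["ft_force"],d["T"][:3,3])
E
```

```text
1.2 [431.52155923 329.13129152 282.23465524] [-7.19781328e-01 -3.05725255e+00  5.54566050e-04] [ 6.29471298e-01  2.35509525e-01  1.75428985e+00  3.72281059e-04
  1.15255146e+00 -4.79029868e-01] [ 0.1178516   0.11692971 -0.34205306] [366.27357211 362.98386782 444.12029697]
```

View pics/w1.png

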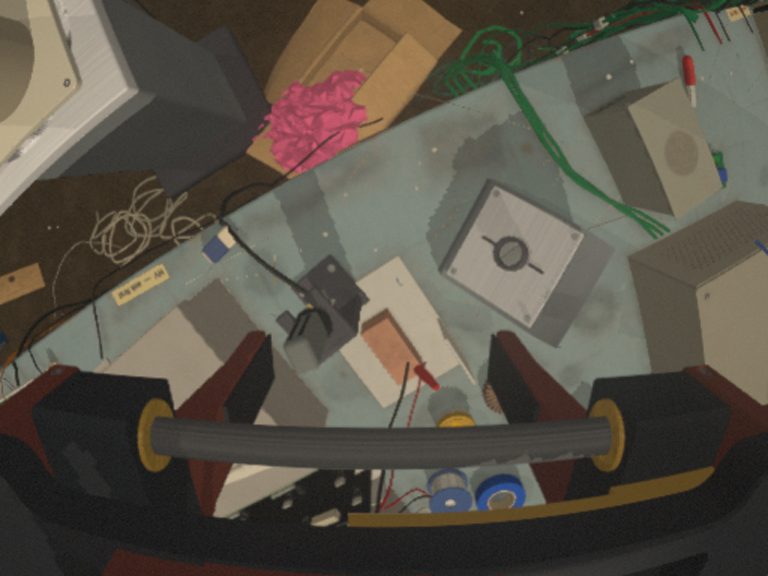

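Wrist view 1 (768x576): handle top at (303,355), collar and fork near (318,318), fastener at (511,254) with ribs from (483,238) to (543,274), copper block and red probe behind the rack. Now the camera goes above the driver for a close measurement.

>>> step_arm:
  plan:
    - [1, -0.7, -0.3, 0.28, 0, 0, 0]
    - [1, -0.7, -0.3, 0.28, 0, 0, 0]
    - [1, -0.7, -0.3, 0.28, 0, 0, 0]
    - [1, -0.7, -0.3, 0.28, 0, 0, 0]
    - [1, 0, 0, 0, 0, 0, 0]
    - [1, 0, 0, 0, 0, 0, 0]

```text
t: 1.95
ee_pos: [529.9, 213.6, 226.4]
orientation: [-0.719, -3.057, 0.0]
ft_force: [-0.3, 0.3, -0.3]
width: 87.7
grasp_force: 0.0
```

```bash
python3 - <<'E'
from h import *
d=img("wrist"); np.savez("w2.npz",**d); print(d["T"][:3,3])
# crop of both views
a=dict(np.load("w1.npz"))
A=cv2.resize(a["pixels"][160:260,150:250],None,fx=4,fy=4,interpolation=cv2.INTER_CUBIC)
c=d["T"][:3,:3].T@(np.array([460,252,140.])-d["T"][:3,3]); th=np.arctan2(np.hypot(c[0],c[1]),c[2]); u=c[:2]/np.hypot(c[0],c[1])*th*d["fx"]+[d["cx"],d["cy"]]; print(u)
u=np.clip(np.round(u).astype(int),[50,50],[462,334])
print("origin",u-50)
B=cv2.resize(d["pixels"][u[1]-50:u[1]+50,u[0]-50:u[0]+50],None,fx=4,fy=4,interpolation=cv2.INTER_CUBIC)
cv2.imwrite("pics/crop2.png",cv2.cvtColor(np.hstack([A,B]),cv2.COLOR_RGB2BGR))
E
```

```text
[464.36936231 247.70558696 388.17544906]
[255.82092204 103.45004563]
origin [206  53]
```

View pics/crop2.png

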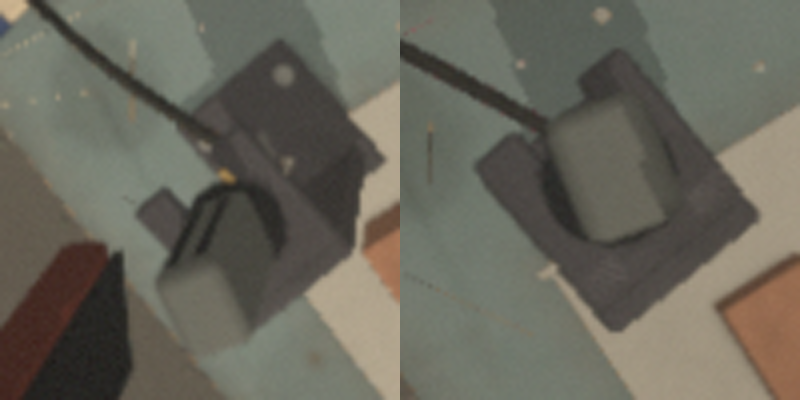

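Crop 2, left view 1 and right view 2, shows the handle top at left (203,308) and right (608,170). The collar sits on the fork, and the fork's prong ends are toward upper left. A black cable passes under the front.

```bash
cat >> h.py <<'E'
def tri(l):
    A=np.zeros((3,3));b=np.zeros(3);rs=[]
    for o,r in l:
        r=r/np.linalg.norm(r);M=np.eye(3)-np.outer(r,r);A+=M;b+=M@o;rs.append((o,M))
    x=np.linalg.solve(A,b); return x,[round(float(np.linalg.norm(M@(x-o))),1) for o,M in rs]
E
python3 - <<'E'
from h import *
a=dict(np.load("w1.npz")); d=dict(np.load("w2.npz"))
n1=lambda p:(150+p[0]/4-.4,160+p[1]/4-.4); n2=lambda p:(206+(p[0]-400)/4-.4,53+p[1]/4-.4)
for n,p,q in (("top",(203,308),(608,170)),("forkBR",(350,243),(757,215)),("forkBL",(268,338),(615,331)),("prongL",(137,212),(475,166))):
    x,r=tri([ray(a,*n1(p),True),ray(d,*n2(q),True)]); print(n,np.round(x,1),r)
f=lambda q,z:plane(d,*n2(q),(0,0,z),fish=True)
C={k:f(q,105) for k,q in dict(pl=(475,166),pr=(620,47),br=(757,215),bl=(615,331)).items()}
print({k:np.round(v,1).tolist() for k,v in C.items()})
fr=(C["pl"]+C["pr"])/2; bk=(C["br"]+C["bl"])/2
ax=bk-fr; L=np.linalg.norm(ax); ax/=L
w=C["pl"]-C["pr"]; print("len",L,"w",np.linalg.norm(w),np.linalg.norm(C["bl"]-C["br"]),"yaw",np.arctan2(ax[1],ax[0]),np.arctan2(-w[0],w[1]),"seat",fr+24*ax)
print("collar",f((611,174),109))
H=[f(q,169) for q in ((550,130),(622,97),(665,215),(605,240))]
print("top c",np.mean(H,0)); 
for i,j in ((1,2),(0,3),(1,0),(2,3)):
    v=H[j]-H[i]; print(np.round(np.linalg.norm(v),1),np.arctan2(v[1],v[0]))
# mask
p=d["pixels"].astype(int); g=cv2.cvtColor(d["pixels"],cv2.COLOR_RGB2HSV); 
print([ (u,v,g[v,u].tolist()) for u,v in ((258,95),(250,90),(262,105),(245,105),(275,110),(265,75))])
E
```

```text
top [455.6 255.8 162.5] [0.3, 0.3]
forkBR [477.7 285.1  98.4] [0.6, 0.6]
forkBL [491.  244.3 101.2] [3.4, 3.4]
prongL [437.7 230.1 101.2] [0.1, 0.1]
{'pl': [438.0, 230.2, 105.0], 'pr': [427.7, 273.4, 105.0], 'br': [477.8, 284.6, 105.0], 'bl': [488.1, 242.1, 105.0]}
len 51.474261966679656 w 44.322668707782995 43.804444996473585 yaw 0.22656425593525445 -2.907846245355983 seat [456.21484468 257.18804755 105.        ]
collar [454.30137638 257.70701015 109.        ]
top c [455.80321053 255.80133132 169.        ]
23.2 -0.1156553929431581
22.7 -0.006024635714664199
14.4 -1.593021552966705
11.9 -1.6273361339378158
[(258, 95, [24, 34, 104]), (250, 90, [28, 33, 102]), (262, 105, [30, 35, 103]), (245, 105, [40, 16, 48]), (275, 110, [15, 33, 78]), (265, 75, [15, 26, 77])]
```

```bash
python3 - <<'E'
from h import *
d=dict(np.load("w2.npz")); o=get_obs(); print(o["qpos"],o["ee_pos"])
big=cv2.resize(d["pixels"],None,fx=4,fy=4,interpolation=cv2.INTER_CUBIC)
g=cv2.cvtColor(big,cv2.COLOR_RGB2HSV)
m=((g[...,2]>90)&(g[...,2]<125)&(g[...,0]>15)&(g[...,0]<50)).astype(np.uint8)
m=cv2.morphologyEx(m,cv2.MORPH_OPEN,np.ones((7,7)))
n,l,s,c=cv2.connectedComponentsWithStats(m); k=l[95*4,258*4]; print(k,s[k],c[k]/4)
cs,_=cv2.findContours((l==k).astype(np.uint8),0,2); r=cv2.minAreaRect(max(cs,key=cv2.contourArea)); B=cv2.boxPoints(r)/4; print(r)
P=[plane(d,u-.4,v-.4,(0,0,169),fish=True) for u,v in B]; P=np.array(P); print(np.round(P,1),P.mean(0))
for i in range(2):
    v=P[i+1]-P[i]; print(np.linalg.norm(v),np.arctan2(v[1],v[0]))
E
```

```text
[ 3.62420285e-01  3.40249905e-01  1.74687254e+00  3.67507242e-04
  1.05459891e+00 -7.47223583e-01] [529.94107859 213.76955108 226.78765243]
80 [ 983  318  103  133 8745] [258.4063179   96.19682676]
((1035.3306884765625, 384.5987243652344), (123.87104797363281, 78.08840942382812), 69.22774505615234)
[[444.2 249.9 169. ]
 [445.5 264.  169. ]
 [468.2 261.7 169. ]
 [466.9 247.5 169. ]] [456.2161888  255.76407413 169.        ]
14.182866815703393 1.4805177906134077
22.836120876850426 -0.10218112146043888
```

```bash
python3 - <<'E'
from h import *
a=dict(np.load("w1.npz")); t=dict(np.load("top.npz")); s=dict(np.load("scene.npz"))
x,r=tri([ray(a,511/1.5,254/1.5,True),ray(t,255.5/1.5,311/1.5),ray(s,322/1.5,228/1.5)]); print("fast",x,r)
yaw=.7
for i in range(6):
    n=np.array([-.574*np.cos(yaw),-.574*np.sin(yaw),.819])
    q=[plane(a,u/1.5,v/1.5,x-7*n,n,True) for u,v in ((483,238),(543,274),(491,181),(584,232),(443,270))]
    e=q[3]-q[2]; f=q[4]-q[2]; rb=q[1]-q[0]
    yaw=np.arctan2(rb[1],rb[0]); 
print("yaw ribs",yaw,"rib len",np.linalg.norm(rb)); print(np.linalg.norm(e),np.arctan2(e[1],e[0]),np.linalg.norm(f),np.arctan2(f[1],f[0])); print(np.round(q,1))
P=pts(t); m=(np.abs(P[...,0]-456)<130)&(np.abs(P[...,1]-256)<130)&(P[...,2]>75)&(np.hypot(P[...,0]-456,P[...,1]-256)>32)
v,u=np.where(m); 
for z0 in (75,90,110,130): 
    k=m&(P[...,2]>z0); print(z0,k.sum(), np.round(P[k][:6]).tolist())
# look pose
R0=R.from_rotvec(get_obs()["orientation"]).as_matrix(); print(R0.round(3).tolist())
E
```

```text
fast [484.45537726 432.03543497  66.70810737] [1.4, 1.3, 0.2]
yaw ribs 0.6314231141173821 rib len 65.7712557648232
99.58519454566313 0.6268573599104003 96.46439835351383 -0.9326973269868271
[[466.9 419.1  42.9]
 [510.4 450.9  80.6]
 [423.6 450.3  31.3]
 [489.7 498.1  88.4]
 [481.1 372.8  31.7]]
75 2477 [[400.0, 181.0, 1247.0], [400.0, 181.0, 1247.0], [400.0, 181.0, 1247.0], [400.0, 181.0, 1247.0], [400.0, 181.0, 1247.0], [400.0, 181.0, 1247.0]]
90 2470 [[400.0, 181.0, 1247.0], [400.0, 181.0, 1247.0], [400.0, 181.0, 1247.0], [400.0, 181.0, 1247.0], [400.0, 181.0, 1247.0], [400.0, 181.0, 1247.0]]
110 1857 [[400.0, 181.0, 1247.0], [400.0, 181.0, 1247.0], [400.0, 181.0, 1247.0], [400.0, 181.0, 1247.0], [400.0, 181.0, 1247.0], [400.0, 181.0, 1247.0]]
130 792 [[400.0, 181.0, 1247.0], [400.0, 181.0, 1247.0], [400.0, 181.0, 1247.0], [400.0, 181.0, 1247.0], [400.0, 181.0, 1247.0], [400.0, 181.0, 1247.0]]
[[-0.895, 0.445, -0.0], [0.445, 0.895, 0.0], [0.0, 0.0, -1.0]]
```

```bash
python3 - <<'E'
from h import *
t=dict(np.load("top.npz")); P=pts(t); ok=(t["depth"]>0)
for nm,dx,dy in (("near",60,110),):
    m=ok&(np.abs(P[...,0]-456)<dx)&(np.abs(P[...,1]-256)<dy)&(np.hypot(P[...,0]-456,P[...,1]-256)>34)
    for z0,z1 in ((60,90),(90,110),(110,130),(130,150),(150,250)):
        k=m&(P[...,2]>z0)&(P[...,2]<=z1); q=P[k]
        print(z0,k.sum(), (q.min(0).round(),q.max(0).round(),np.median(q,0).round()) if k.any() else "")
k=ok&(np.abs(P[...,0]-456)<50)&(P[...,2]>100)&(P[...,1]<230)&(P[...,1]>100); print("box ymax",np.percentile(P[k][:,1],[50,90,99]),np.median(P[k][:,2]))
E
```

```text
60 2 (array([408., 161.,  63.]), array([424., 242.,  90.]), array([416., 201.,  77.]))
90 199 (array([396., 147.,  94.]), array([515., 282., 110.]), array([467., 159., 109.]))
110 284 (array([396., 146., 110.]), array([515., 177., 118.]), array([467., 157., 112.]))
130 0 
150 0 
box ymax [133.68006759 161.7226558  171.77260314] 110.82948552091625
```

```bash
cat >> h.py <<'E'
def caseframe(yaw):
    c,s=np.cos(yaw),np.sin(yaw)
    return np.array([.8192*c,.8192*s,.5736]),np.array([-s,c,0]),np.array([-.5736*c,-.5736*s,.8192])
def go(p,Rt=None,o=None):
    o=o or get_obs(); R0=R.from_rotvec(o["orientation"]); p0=o["ee_pos"]
    d=R0.inv().apply(np.array(p)-p0)/50; print("shift/50",d.round(3),"after rot:",end=" ")
    if Rt is not None:
        w=(R0.inv()*R.from_matrix(Rt)).as_rotvec()/.12
        print(R.from_matrix(Rt).inv().apply(np.array(p)-p0).round(1)/50,"turn/.12",w.round(3))
E
python3 - <<'E'
from h import *
U,Y,n=caseframe(.63); F=np.array([484.5,432,66.7])
p=F+70*n-73*Y; print(p); go(p,np.stack([Y,U,-n],1))
E
```

```text
[495.06364682 349.35865157 124.044     ]
shift/50 [1.831 2.118 2.056] after rot: [ 2.602 -0.332  2.276] turn/.12 [-4.991 -1.223  3.869]
```

>>> step_arm:
  plan:
    - [1, 0.61, 0.706, 0, 0, 0, 0]
    - [1, 0.61, 0.706, 0, 0, 0, 0]
    - [1, 0.61, 0.706, 0, 0, 0, 0]
    - [1, 0, 0, 0, -0.832, -0.204, 0.645]
    - [1, 0, 0, 0, -0.832, -0.204, 0.645]
    - [1, 0, 0, 0, -0.832, -0.204, 0.645]
    - [1, 0, 0, 0, -0.832, -0.204, 0.645]
    - [1, 0, 0, 0, -0.832, -0.204, 0.645]
    - [1, 0, 0, 0, -0.832, -0.204, 0.645]
    - [1, 0, -0.393, 0.563, 0, 0, 0]
    - [1, 0, -0.393, 0.563, 0, 0, 0]
    - [1, 0, -0.393, 0.563, 0, 0, 0]
    - [1, 0, 0, 0, 0, 0, 0]
    - [1, 0, 0, 0, 0, 0, 0]
    - [1, 0, 0, 0, 0, 0, 0]

```text
t: 3.88
ee_pos: [505.2, 347.1, 145.8]
orientation: [1.263, 2.501, 0.751]
ft_force: [1.0, -0.3, -0.3]
width: 87.8
grasp_force: 0.0
```

```bash
python3 - <<'E'
from h import *
d=img("wrist"); np.savez("w3.npz",**d); o=get_obs(); print(o["t"],o["ee_pos"],o["orientation"],o["qpos"],d["T"][:3,3])
T=d["T"]
def proj(p):
    c=T[:3,:3].T@(np.array(p,float)-T[:3,3]); r=np.hypot(c[0],c[1]); return c[:2]/r*np.arctan2(r,c[2])*d["fx"]+[d["cx"],d["cy"]]
u=proj([484.5,432,66.7]); print(u); x0=int(np.clip(u[0]-75,0,362)); y0=int(np.clip(u[1]-75,0,234)); print(x0,y0)
save(d,"w3.png",(x0,y0,x0+150,y0+150),4)
E
```

```text
3.925 [505.24030045 346.98737518 145.67500268] [1.2629445  2.50076124 0.75115254] [ 0.55085827  0.37834254  2.10181137  0.61319867  0.10856151 -0.67667187] [392.32973744 353.28120487 282.53999652]
[233.97017613 104.92034068]
158 29
```

View pics/w3.png

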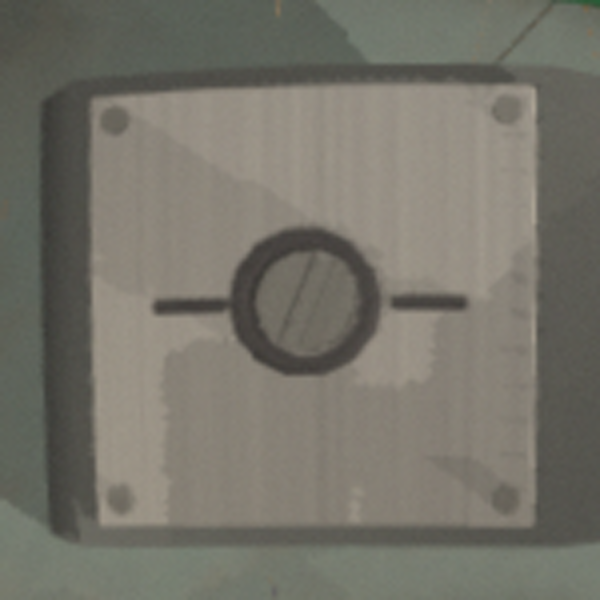

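The close view (600x600 crop) shows the collar centred at (306,302), ribs level through y≈304, and the slot from (325,257) to (294,344), about 70° anticlockwise of the ribs. Joint 5 reached its lower limit, so I'll model the arm before choosing the grasp tilt.

```bash
python3 - <<'E'
from h import *
d=dict(np.load("w3.npz"))
n3=lambda p:(158+p[0]/4-.4,29+p[1]/4-.4)
F=np.array([484.5,432,66.7]); yaw=.63
q=lambda p,h,n:plane(d,*n3(p),F+h*n,n,True)   # F ~ collar top(9)/head top
for i in range(5):
    U,Y,n=caseframe(yaw)
    C=[q(p,-9,n) for p in ((90,98),(536,85),(536,526),(98,526))]
    e=(C[1]-C[0]+C[2]-C[3])/2; yaw1=np.arctan2(e[1],e[0]); r=q((467,302),-7,n)-q((153,306),-7,n); 
    f=(C[0]-C[3]+C[1]-C[2])/2
    yaw=(np.arctan2(r[1],r[0]))
    if e[2]<0: print("flip")
print("yaws",yaw1,yaw,np.arctan2(-f[0],f[1]),"sizes",np.linalg.norm(e),np.linalg.norm(f),"f",f.round(1))
print("slope ang",np.arctan2(e[2],np.hypot(e[0],e[1])))
s=q((325,257),-4,n)-q((294,344),-4,n); print("slot ang",np.arctan2(s@Y,s@U),"value",1.4-np.arctan2(s@Y,s@U))
cc=q((306,302),0,n); print("collar c",cc,"head",q((308,303),-4,n), "plate centre",np.mean(C,0))
a=dict(np.load("w1.npz")); print(tri([ray(a,511/1.5,254/1.5,True),ray(d,*n3((306,302)),True)]))
E
```

```text
yaws 0.6321931588687574 0.6284366242548156 0.6338023538136488 sizes 96.53439556467838 95.87438582798372 f [-56.8  77.3  -0.4]
slope ang 0.6108537194621528
slot ang 1.227829109187143 value 0.17217089081285697
collar c [484.17160567 432.60396841  66.7626028 ] head [486.06921774 433.91906041  63.4954557 ] plate centre [488.31027554 435.72149305  59.40261623]
(array([486.6257757 , 434.37552011,  61.59990554]), [0.3, 0.3])
```

>>> step_arm:
  plan:
    - [1, 0, 0.574, -0.819, 0, 0, 0]
    - [1, 0, 0, 0, 0.8, 0, 0]
    - [1, 0, 0, 0, 0.8, 0, 0]
    - [1, 0, 0, 0, 0, 0, 0]
    - [1, 0, 0, 0, 0, 0, 0]

```text
t: 4.55
ee_pos: [505.9, 348.2, 186.2]
orientation: [1.322, 2.629, 0.525]
ft_force: [0.0, 0.5, 0.2]
width: 87.6
grasp_force: 0.0
```

```bash
python3 - <<'E'
from h import *
o=get_obs(); print({k:np.round(o[k],5).tolist() for k in ("t","qpos","ee_pos","orientation")})
E
```

```text
{'t': 4.55, 'qpos': [0.55768, 0.3237, 1.95115, 0.10877, 0.48831, -0.16755], 'ee_pos': [505.90342, 348.15739, 186.21962], 'orientation': [1.322, 2.6289, 0.52458]}
```

```bash
cat > kin.py <<'E'
import numpy as np
from scipy.spatial.transform import Rotation as R
from scipy.optimize import least_squares
D=[([1.08900657,.423649184,1.63049757,0,1.08857582,-.019],[278.81,558.90,222.10],[-.720404,-3.057601,.0017]),
([.629471298,.235509525,1.75428985,3.7e-4,1.15255146,-.479029868],[431.52,329.13,282.23],[-.719781,-3.057252,.00055]),
([.362420285,.340249905,1.74687254,3.7e-4,1.05459891,-.747223583],[529.94,213.77,226.79],[-.719,-3.057,0]),
([.55085827,.37834254,2.10181137,.61319867,.10856151,-.67667187],[505.24,346.987,145.675],[1.2629445,2.50076,.75115]),
([.55768,.3237,1.95115,.10877,.48831,-.16755],[505.903,348.157,186.22],[1.322,2.6289,.52458])]
ry=lambda a:R.from_euler("y",a); rz=lambda a:R.from_euler("z",a)
TOOL=rz(-np.pi/2)
def fk(q,g,s4=1,s6=1):
    a1,h,a2,a3,d4,d6=g
    r1=rz(q[0]); r2=r1*ry(q[1]); r3=r2*ry(q[2]); rw=r3*rz(s4*q[3])*ry(q[4]); re=rw*rz(s6*q[5])*rz(np.pi/2)
    p=np.array([0,0,h])+r1.apply([a1,0,0])+r2.apply([0,0,a2])+r3.apply([a3,0,d4])+rw.apply([0,0,d6])
    return p,re
E
cat > fit.py <<'E'
from kin import *
for s4 in(1,-1):
  for s6 in (1,-1):
    def res(g):
        o=[]
        for q,p,w in D:
            P,r=fk(q,g,s4,s6); o+=list(P-p)
        return o
    s=least_squares(res,[50,330,330,35,330,280]); print(s4,s6,s.x.round(1),np.sqrt(np.mean(s.fun**2)))
    print([np.degrees(((fk(q,s.x,s4,s6)[1]).inv()*R.from_rotvec(w)).as_rotvec()).round(1).tolist() for q,p,w in D])
E
python3 fit.py
```

```text
1 1 [-52.7 438.8 596.1 135.9 561.  380.5] 6.387961551937619
[[-0.0, -0.0, -0.0], [-0.0, 0.0, 0.0], [0.0, 0.0, 0.0], [0.0, -0.0, -0.0], [-0.0, 0.0, 0.0]]
1 -1 [-52.7 438.8 596.1 135.9 561.  380.5] 6.387961551937619
[[-0.0, -0.0, -2.2], [-0.0, 0.0, -54.9], [0.1, 0.0, -85.6], [-0.0, -0.0, -77.5], [-0.0, 0.0, -19.2]]
-1 1 [ 208.9 -188.2  432.3 -153.8  183.5   28.8] 14.978725868013456
[[-0.0, -0.0, -0.0], [-0.0, 0.0, 0.0], [-0.0, 0.1, 0.1], [-4.8, 5.9, 69.9], [-1.0, 5.8, 11.0]]
-1 -1 [ 208.9 -188.2  432.3 -153.8  183.5   28.8] 14.978725868013456
[[-0.0, -0.0, -2.2], [-0.0, 0.0, -54.9], [0.1, 0.1, -85.6], [0.0, 7.2, -7.6], [-0.0, 5.8, -8.2]]
```

```bash
sed -i 's/a1,h,a2,a3,d4,d6=g/a1,h,a2,a3,d4,d6,b=g/; s/r1.apply(\[a1,0,0\])/r1.apply([a1,b,0])/' kin.py; sed -i 's/330,280\]/330,280,12]/' fit.py; python3 fit.py | head -2; cat > ik.py <<'E'
from h import *
from kin import fk
lo=np.array([-3,-.9,.09,-1.31,.11,-2.54]);hi=np.array([3,2.11,2.58,4.45,2.69,2.54])
E
```

```text
1 1 [  0.  312.4 563.1  77.5 484.9 309.6  11.9] 0.0018086930649009764
[[-0.0, -0.0, -0.0], [-0.0, 0.0, 0.0], [0.0, 0.0, 0.0], [0.0, -0.0, -0.0], [-0.0, 0.0, 0.0]]
```

```bash
cat >> ik.py <<'E'
from scipy.optimize import least_squares
G=[0,312.4,563.1,77.5,484.9,309.6,11.9]
def ik(p,Rt,q0):
    Rt=R.from_matrix(Rt)
    f=lambda q:np.r_[(fk(q,G)[0]-p)/100,(fk(q,G)[1].inv()*Rt).as_rotvec()]
    s=least_squares(f,np.clip(q0,lo+.01,hi-.01),bounds=(lo,hi)); return s.x,np.abs(s.fun).max()
F=np.array([484.2,432.6,66.8]); U,Y,n=caseframe(.631); S=F-9*n   # slot floor
def toolpose(tip,ax,x,beta,h=35):
    """driver axis up=ax, blade dir x; tool tilted beta about driver y"""
    y=np.cross(ax,x); z=-ax*np.cos(beta)+x*np.sin(beta); ty=-y   # tool: x=ty x z
    Rt=np.stack([np.cross(ty,z),ty,z],1); return tip+ax*(85+h)-0+19*z, Rt
E
cat > scan.py <<'E'
from ik import *
for b in np.radians([-50,-40,-30,-20,-10,0,10,20,30,40,50]):
  for k in (0,np.pi):
    best=None
    for q40,q60 in ((0,0),(np.pi,0),(0,1.5),(0,-1.5),(3,-1.5),(1.5,0)):
        q=np.array([.7,.3,2,q40,.5,q60]); Q=[];E=0
        for i,a in enumerate(np.arange(1.45,-.3,-.1)):
            x=np.cos(a+k)*U+np.sin(a+k)*Y
            p,Rt=toolpose(S+5*n,n,x,b); q,e=ik(p,Rt,q); Q.append(q);E=max(E,e)
        Q=np.array(Q); m=np.minimum(Q-lo,hi-Q).min(0)
        if E<1e-3 and (best is None or min(m[3:])>min(best[0][3:])): best=(m,Q,np.abs(np.diff(Q,axis=0)).max(0))
    print(round(np.degrees(b)),round(k,1),None if best is None else (best[0].round(2).tolist(),best[2].round(2).tolist(),best[1][0].round(2).tolist(),best[1][-1].round(2).tolist()))
E
time python3 scan.py
```

```text
-50 0 ([1.87, 1.47, 0.73, 0.24, 1.05, 0.89], [0.03, 0.01, 0.03, 0.08, 0.01, 0.01], [1.13, 0.64, 1.85, -1.07, 1.16, 1.63], [0.63, 0.57, 1.63, 0.2, 1.19, 1.65])
-50 3.1 ([2.02, 1.19, 0.2, 0.78, 0.95, 0.78], [0.08, 0.03, 0.04, 0.15, 0.07, 0.08], [0.27, 0.63, 2.05, 1.48, 1.06, 1.4], [0.98, 0.89, 2.34, 3.67, 1.54, 1.76])
-40 0 ([1.9, 1.39, 0.65, 0.2, 0.86, 0.87], [0.03, 0.01, 0.03, 0.09, 0.01, 0.01], [1.1, 0.56, 1.93, -1.11, 0.97, 1.62], [0.64, 0.49, 1.74, 0.19, 0.98, 1.67])
-40 3.1 ([2.06, 1.35, 0.18, 0.83, 0.75, 0.84], [0.06, 0.02, 0.03, 0.13, 0.05, 0.06], [0.33, 0.54, 2.11, 1.55, 0.86, 1.41], [0.94, 0.74, 2.36, 3.62, 1.26, 1.7])
-30 0 ([1.96, 1.33, 0.58, 0.16, 0.65, 0.85], [0.03, 0.01, 0.02, 0.09, 0.01, 0.01], [1.04, 0.49, 2.0, -1.15, 0.77, 1.61], [0.66, 0.43, 1.85, 0.18, 0.76, 1.69])
-30 3.1 ([2.1, 1.36, 0.2, 0.86, 0.54, 0.91], [0.05, 0.01, 0.03, 0.13, 0.03, 0.04], [0.41, 0.46, 2.15, 1.62, 0.65, 1.44], [0.9, 0.6, 2.35, 3.59, 0.95, 1.63])
-20 0 ([2.04, 1.28, 0.51, 0.11, 0.42, 0.8], [0.02, 0.0, 0.02, 0.09, 0.01, 0.01], [0.96, 0.42, 2.07, -1.2, 0.55, 1.6], [0.69, 0.38, 1.96, 0.14, 0.53, 
[... 1433 characters left out ...]
18, 0.76, -1.45])
40 0 ([2.06, 1.35, 0.18, 0.83, 0.75, 0.65], [0.06, 0.02, 0.03, 0.13, 0.05, 0.06], [0.33, 0.54, 2.11, 1.55, 0.86, -1.73], [0.94, 0.74, 2.36, 3.62, 1.26, -1.44])
40 3.1 ([1.9, 1.39, 0.65, 0.2, 0.86, 0.99], [0.03, 0.01, 0.03, 0.09, 0.01, 0.01], [1.1, 0.56, 1.93, -1.11, 0.97, -1.52], [0.64, 0.49, 1.74, 0.19, 0.98, -1.48])
50 0 ([2.02, 1.19, 0.2, 0.78, 0.95, 0.6], [0.08, 0.03, 0.04, 0.15, 0.07, 0.08], [0.27, 0.63, 2.05, 1.48, 1.06, -1.75], [0.98, 0.89, 2.34, 3.67, 1.54, -1.38])
50 3.1 ([1.87, 1.47, 0.73, 0.24, 1.05, 0.99], [0.03, 0.01, 0.03, 0.08, 0.01, 0.01], [1.13, 0.64, 1.85, -1.07, 1.16, -1.51], [0.63, 0.57, 1.63, 0.2, 1.19, -1.49])
real	0m47.375s
user	0m47.949s
sys	0m0.084s
```

```bash
cat > s2.py <<'E'
from ik import *
Z=np.array([0,0,1.]); tip=np.array([455.7,256.5,20.])
for b in (-.35,-.5,-.61):
  for nm,yw in (("A",3.04),("B",-.10)):
    x=np.array([np.cos(yw),np.sin(yw),0])
    for lift in (0,100):
        p,Rt=toolpose(tip+lift*Z,Z,x,b); S_=set()
        for q4 in (-1,0,1.5,3.1,4):
            for q6 in (-1.5,0,1.5):
                q,e=ik(p,Rt,[.5,.4,1.8,q4,.8,q6])
                if e<1e-3: S_.add(tuple(q.round(2)))
        print(b,nm,lift,[tuple(map(float,s)) for s in S_])
  p,Rt=toolpose(S+40*n,n,np.cos(1.4)*U+np.sin(1.4)*Y,b)
  print("start",ik(p,Rt,[1,.5,2,-1,.8,1.6])[0].round(2))
E
python3 s2.py
```

```text
-0.35 A 0 [(0.62, 0.36, 2.1, -0.52, 0.47, -0.41)]
-0.35 A 100 [(0.62, 0.19, 2.03, -0.36, 0.69, -0.6)]
-0.35 B 0 [(0.4, 0.55, 1.74, 0.18, 1.16, 1.97)]
-0.35 B 100 [(0.4, 0.42, 1.69, 0.17, 1.35, 2.01)]
start [ 0.97  0.34  2.09 -1.08  0.58  1.52]
-0.5 A 0 [(0.68, 0.37, 2.16, -0.99, 0.41, 0.09)]
-0.5 A 100 [(0.68, 0.17, 2.1, -0.64, 0.6, -0.3)]
-0.5 B 0 [(0.37, 0.62, 1.67, 0.23, 1.32, 1.93)]
-0.5 B 100 [(0.37, 0.49, 1.62, 0.22, 1.49, 1.97)]
start [ 1.04  0.4   2.03 -1.06  0.77  1.56]
-0.61 A 0 []
-0.61 A 100 [(0.73, 0.18, 2.15, -0.9, 0.57, -0.02)]
-0.61 B 0 [(0.35, 0.67, 1.61, 0.25, 1.42, 1.91)]
-0.61 B 100 [(0.35, 0.54, 1.57, 0.25, 1.59, 1.95)]
start [ 1.08  0.45  1.98 -1.05  0.9   1.57]
```

```bash
python3 - <<'E'
from ik import *
Z=np.array([0,0,1.]); tip=np.array([455.7,256.5,20.]); x=np.array([np.cos(-.1),np.sin(-.1),0])
p,Rb=toolpose(tip,Z,x,-.5); pd,Rd=toolpose(tip,Z,x,0.)
o=get_obs(); R0=R.from_rotvec(o["orientation"]).as_matrix()
# straighten
z=R0[:,2]; ax=np.cross(z,-Z); w=ax/np.linalg.norm(ax)*np.arcsin(np.linalg.norm(ax)); print("straighten w",(R0.T@w/.12).round(3))
R1=R.from_rotvec(w).as_matrix()@R0
print("yaw w",((R.from_matrix(R1).inv()*R.from_matrix(Rd)).as_rotvec()/.12).round(3)); 
print("tilt w",((R.from_matrix(Rd).inv()*R.from_matrix(Rb)).as_rotvec()/.12).round(3))
pre=p-80*Rb[:,2]; print("grasp TCP",p.round(1),"pre",pre.round(1)); 
print("up40 shift in R0",(R0.T@(40*Z)/50).round(3)); p1=o["ee_pos"]+40*Z
print("in Rd frame",(Rd.T@(pre-p1)/50).round(3),"in Rb",(Rb.T@(pre-p1)/50).round(3))
print(ik(pre,Rb,[.4,.5,1.7,.2,1.3,1.9]), ik(p1,Rd,[.4,.5,1.7,.2,1.3,1.9]))
E
```

```text
straighten w [ 3.196 -0.176 -0.   ]
yaw w [ 0.    -0.    19.248]
tilt w [-0.    -4.167 -0.   ]
grasp TCP [446.6 257.4 123.3] pre [484.8 253.6 193.5]
up40 shift in R0 [ 0.017  0.299 -0.742]
in Rd frame [-0.231  1.924  0.654] in Rb [0.111 1.924 0.685]
(array([0.3433549 , 0.57092564, 1.55373672, 0.20805844, 1.47739834,
       1.94597311]), np.float64(1.1368683772161603e-15)) (array([5.83377039e-01, 4.03416372e-01, 1.65200051e+00, 6.52663024e-14,
       1.08617577e+00, 2.25417337e+00]), np.float64(4.4426803116701243e-14))
```

>>> step_arm:
  plan:
    - [1, 0.017, 0.299, -0.742, 0, 0, 0]
    - [1, 0, 0, 0, 0.8, -0.044, 0]
    - [1, 0, 0, 0, 0.8, -0.044, 0]
    - [1, 0, 0, 0, 0.8, -0.044, 0]
    - [1, 0, 0, 0, 0.8, -0.044, 0]
    - [1, 0, 0, 0, 0, 0, 0.96]
    - [1, 0, 0, 0, 0, 0, 0.96]
    - [1, 0, 0, 0, 0, 0, 0.96]
    - [1, 0, 0, 0, 0, 0, 0.96]
    - [1, 0, 0, 0, 0, 0, 0.96]
    - [1, 0, 0, 0, 0, 0, 0.96]
    - [1, 0, 0, 0, 0, 0, 0.96]
    - [1, 0, 0, 0, 0, 0, 0.96]
    - [1, 0, 0, 0, 0, 0, 0.96]
    - [1, 0, 0, 0, 0, 0, 0.96]
    - [1, 0, 0, 0, 0, 0, 0.96]
    - [1, 0, 0, 0, 0, 0, 0.96]
    - [1, 0, 0, 0, 0, 0, 0.96]
    - [1, 0, 0, 0, 0, 0, 0.96]
    - [1, 0, 0, 0, 0, 0, 0.96]

```text
t: 7.05
ee_pos: [505.6, 348.0, 225.5]
orientation: [3.052, 0.744, -0.003]
ft_force: [-0.6, 0.5, -0.5]
width: 88.0
grasp_force: 0.0
```

>>> step_arm:
  plan:
    - [1, 0, 0, 0, 0, 0, 0.96]
    - [1, 0, 0, 0, 0, 0, 0.96]
    - [1, 0, 0, 0, 0, 0, 0.96]
    - [1, 0, 0, 0, 0, 0, 0.96]
    - [1, 0, 0, 0, 0, 0, 0.96]
    - [1, -0.03, 0.385, 0.13, 0, -0.833, 0]
    - [1, -0.02, 0.385, 0.13, 0, -0.833, 0]
    - [1, 0, 0.385, 0.13, 0, -0.833, 0]
    - [1, 0, 0.385, 0.13, 0, -0.833, 0]
    - [1, 0.02, 0.385, 0.13, 0, -0.833, 0]
    - [1, 0, 0, 0, 0, 0, 0]
    - [1, 0, 0, 0, 0, 0, 0]

```text
t: 8.55
ee_pos: [489.2, 253.8, 194.6]
orientation: [-3.019, 0.143, 0.77]
ft_force: [0.3, 0.1, -0.4]
width: 87.7
grasp_force: 0.0
```

```bash
cat > pk.py <<'E'
from ik import *
Z=np.array([0,0,1.]); tip=np.array([455.7,256.5,20.]); x=np.array([np.cos(-.1),np.sin(-.1),0])
p,Rb=toolpose(tip,Z,x,-.5)
o=get_obs(); print(o["t"],o["ee_pos"].round(1),o["qpos"].round(3),o["ft_force"].round(1),o["width"]); go(p,Rb,o)
E
python3 pk.py; python3 - <<'E'
from h import *
d=img("wrist"); np.savez("w4.npz",**d); save(d,"w4.png",None,1.5)
E
```

```text
8.55 [489.2 253.8 194.6] [0.343 0.576 1.542 0.205 1.485 1.943] [ 0.3  0.1 -0.4] 87.65652705976527
shift/50 [-0.067  0.009  1.661] after rot: [-0.066  0.014  1.66 ] turn/.12 [ 0.025 -0.006  0.038]
```

View pics/w4.png

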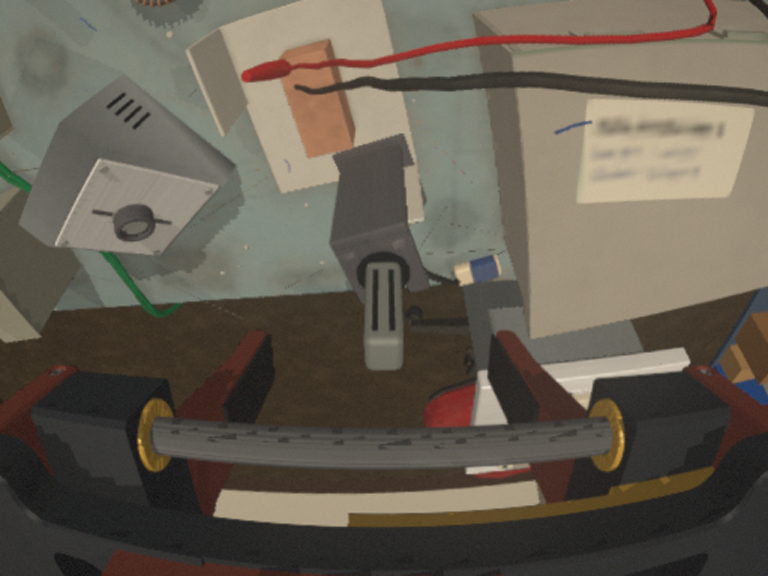

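View 4 shows the driver handle at (384,320), centred between the fingers. A red lead and a black lead arch across the far side at (480,50) and (520,85). I'll check their clearance before descending.

```bash
python3 - <<'E'
from h import *
d=dict(np.load("w4.npz")); o=get_obs(); Rt=R.from_rotvec(o["orientation"]).as_matrix()
def wp(u,v):
    x=(u-d["cx"])/d["fx"]; y=(v-d["cy"])/d["fy"]; r=np.hypot(x,y); t=np.tan(r)/r; z=d["depth"][v,u]
    return d["T"][:3,:3]@np.array([x*t*z,y*t*z,z])+d["T"][:3,3]
for nm,(u,v) in dict(red1=(173,48),red2=(267,40),red3=(400,26),blk1=(230,59),blk2=(320,56),blk3=(420,58),blk4=(500,65),hand=(256,235),box=(400,100)).items():
    w=wp(u,v); 
    print(nm,d["depth"][v,u],w.round(0),"tool now",(Rt.T@(w-o["ee_pos"])).round(0),"at grasp",(Rt.T@(w-np.array([446.6,257.4,123.3]))).round(0))
E
```

```text
red1 215.5677 [571. 313.  65.] tool now [129. -66.  77.] at grasp [132. -67.  -6.]
red2 273.71512 [550. 236.  -2.] tool now [149.  13. 144.] at grasp [152.  12.  60.]
red3 89.42063 [609. 189. 194.] tool now [111.  54. -59.] at grasp [ 114.   53. -142.]
blk1 155.32234 [579. 260. 138.] tool now [105. -14.   8.] at grasp [108. -15. -75.]
blk2 82.3957 [603. 224. 213.] tool now [ 93.  20. -71.] at grasp [  96.   19. -155.]
blk3 68.28789 [607. 197. 226.] tool now [ 93.  46. -86.] at grasp [  96.   45. -169.]
blk4 60.30181 [610. 171. 232.] tool now [ 95.  72. -93.] at grasp [  98.   71. -177.]
hand 216.37091 [459. 256. 168.] tool now [-14.   1.  38.] at grasp [-10.   0. -46.]
box 197.95497 [533. 140. 111.] tool now [ 88. 109.  48.] at grasp [ 91. 109. -36.]
```

```bash
sed -i 's/x,-.5)/x,-.35)/' pk.py; sed -i 's/^o=get/print(p.round(1)); o=get/' pk.py; python3 pk.py
```

```text
[449.2 257.2 122.2]
8.6 [489.2 254.1 195.1] [0.343 0.575 1.542 0.205 1.485 1.943] [ 1.2  0.4 -1.5] 88.11810348222531
shift/50 [-0.007  0.015  1.665] after rot: [-0.254  0.02   1.646] turn/.12 [0.023 1.24  0.046]
```

>>> step_arm:
  plan:
    - [1, -0.13, 0.01, 0, 0.01, 0.62, 0.02]
    - [1, -0.12, 0.01, 0, 0.01, 0.62, 0.02]
    - [1, 0, 0, 0.4, 0, 0, 0]
    - [1, 0, 0, 0.4, 0, 0, 0]
    - [1, 0, 0, 0.4, 0, 0, 0]
    - [1, 0, 0, 0.44, 0, 0, 0]
    - [1, 0, 0, 0, 0, 0, 0]
    - [1, 0, 0, 0, 0, 0, 0]

```text
t: 9.6
ee_pos: [450.8, 257.0, 124.5]
orientation: [-3.073, 0.152, 0.543]
ft_force: [0.5, 0.6, 0.3]
width: 87.8
grasp_force: 0.0
```

```bash
python3 pk.py
```

```text
[449.2 257.2 122.2]
9.6 [450.8 257.  124.5] [0.397 0.549 1.739 0.179 1.169 1.971] [0.5 0.6 0.3] 87.75154615422373
shift/50 [-0.013  0.001  0.055] after rot: [-0.012  0.     0.056] turn/.12 [ 0.001 -0.001  0.011]
```

>>> step_arm:
  plan:
    - [0, 0, 0, 0.05, 0, 0, 0]
    - [-0.5, 0, 0, 0, 0, 0, 0]
    - [-1, 0, 0, 0, 0, 0, 0]
    - [-1, 0, 0, 0, 0, 0, 0]
    - [-1, 0, 0, 0, 0, 0, 0]
    - [-1, 0, 0, 0, 0, 0, 0]
    - [-1, 0, 0, 0, 0, 0, 0]
    - [-1, 0, 0, 0, 0, 0, 0]

```text
t: 10.6
ee_pos: [449.4, 256.4, 121.1]
orientation: [-3.073, 0.153, 0.546]
ft_force: [-0.7, 0.4, -0.3]
width: 19.9
grasp_force: 30.0
```

>>> step_arm:
  plan:
    - [-1, -0.06, 0, -0.17, 0, 0, 0]
    - [-1, -0.19, 0, -0.515, 0, 0, 0]
    - [-1, -0.19, 0, -0.515, 0, 0, 0]
    - [-1, -0.19, 0, -0.515, 0, 0, 0]
    - [-1, -0.19, 0, -0.515, 0, 0, 0]
    - [-1, 0, 0, 0, 0, 0, 0]
    - [-1, 0, 0, 0, 0, 0, 0]

```text
t: 11.48
ee_pos: [448.9, 256.2, 239.3]
orientation: [-3.073, 0.154, 0.547]
ft_force: [0.5, 0.1, -1.3]
width: 20.3
grasp_force: 30.0
```

```bash
python3 - <<'E'
from ik import *
o=get_obs(); print(o["t"],o["ee_pos"].round(1),o["qpos"].round(3),o["ft_force"].round(2),o["width"])
d=img("wrist"); np.savez("w5.npz",**d)
t=img("top"); np.savez("t5.npz",**t); s=img("scene"); np.savez("s5.npz",**s)
# driver expected axis (world)
Rt=R.from_rotvec(o["orientation"]).as_matrix(); b=-.35
x=Rt[:,0]*np.cos(b)+Rt[:,2]*np.sin(b); ax=-Rt[:,2]*np.cos(b)+Rt[:,0]*np.sin(b); print("ax",ax.round(3),"x",x.round(3))
A=cv2.resize(d["pixels"][150:290,180:330],(600,560),interpolation=cv2.INTER_CUBIC)
cv2.imwrite("pics/w5.png",cv2.cvtColor(A,cv2.COLOR_RGB2BGR))
E
```

```text
11.475 [448.9 256.2 239.3] [0.397 0.4   1.673 0.167 1.385 2.011] [ 0.47  0.11 -1.27] 20.303984828978138
ax [0.003 0.001 1.   ] x [ 0.995 -0.1   -0.002]
```

View pics/w5.png

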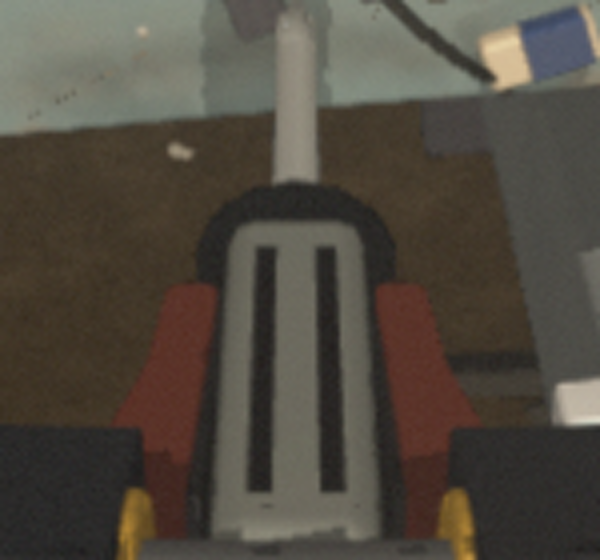

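The crop shows the driver gripped centrally, between fingers at x=217 and x=376, with its shank running straight up along x≈295. Lift succeeded. Next I'll get the tip in the tool frame and check the shank line from depth.

```bash
python3 - <<'E'
from ik import *
Rg=R.from_rotvec([-3.073,.153,.546]).as_matrix()
tp=Rg.T@(np.array([455.7,256.5,20])-np.array([449.4,256.4,121.1])); print("tip tool",tp.round(2)," ideal",(Rg.T@(np.array([455.7,256.5,20])-np.array([449.2,257.2,122.2]))).round(2))
d=dict(np.load("w5.npz")); Tc=d["T_tool_cam"]
axis=Rg.T@np.array([0,0,1.]); xd=Rg.T@np.array([np.cos(-.1),np.sin(-.1),0]); print("axis tool",axis.round(3))
out=[]
for v in range(130,285,6):
    z=np.median(d["depth"][v-1:v+2,252:256]); u=253.9
    x=(u-d["cx"])/d["fx"]; y=(v-d["cy"])/d["fy"]; r=np.hypot(x,y); t=np.tan(r)/r
    P=Tc[:3,:3]@np.array([x*t*z,y*t*z,z])+Tc[:3,3]; e=P-tp
    out.append((v,round(e@axis,1),round(e@xd,1),round(P[1],1)))
print("v, along axis from tip, offset along x, tool y"); print(out)
print([ (v,[int(c) for c in d["pixels"][v,242:266].mean(1)]) for v in (150,165,185)])
E
```

```text
tip tool [40.7  -0.79 92.76]  ideal [ 4.134e+01 -2.000e-02  9.369e+01]
axis tool [-0.344  0.001 -0.939]
v, along axis from tip, offset along x, tool y
[(130, np.float64(-138.7), np.float64(-42.8), np.float64(-0.9)), (136, np.float64(-138.7), np.float64(-51.7), np.float64(-0.9)), (142, np.float64(-138.6), np.float64(-60.7), np.float64(-0.9)), (148, np.float64(-64.5), np.float64(-31.4), np.float64(-0.9)), (154, np.float64(16.2), np.float64(5.1), np.float64(-0.9)), (160, np.float64(22.7), np.float64(3.3), np.float64(-0.9)), (166, np.float64(32.1), np.float64(3.4), np.float64(-0.9)), (172, np.float64(41.1), np.float64(3.6), np.float64(-0.9)), (178, np.float64(49.6), np.float64(3.9), np.float64(-0.9)), (184, np.float64(57.2), np.float64(3.9), np.float64(-0.9)), (190, np.float64(64.1), np.float64(3.7), np.float64(-0.9)), (196, np.float64(87.2), np.float64(15.9), np.float64(-0.9)), (202, np.float64(88.5), np.float64(12.5), np.float64(-0.9)), (208, np.float64(94.4), np.float64(12.7), np.float64(-0.9)), (214, np.float64(100.0), np.float64(12.9), np.float64(-0.9)), (220, np.float64(104.9), np.
[... 313 characters left out ...]
at64(12.5), np.float64(-0.9)), (256, np.float64(131.2), np.float64(12.7), np.float64(-0.9)), (262, np.float64(135.1), np.float64(12.8), np.float64(-0.9)), (268, np.float64(138.5), np.float64(12.4), np.float64(-0.9)), (274, np.float64(142.4), np.float64(12.8), np.float64(-0.9)), (280, np.float64(145.7), np.float64(12.6), np.float64(-0.9))]
[(150, [84, 86, 85, 83, 83, 82, 85, 80, 78, 95, 104, 102, 100, 101, 105, 107, 106, 107, 108, 111, 131, 133, 133, 135]), (165, [100, 101, 102, 102, 98, 99, 102, 117, 124, 131, 134, 136, 138, 136, 132, 125, 117, 102, 99, 99, 119, 124, 126, 125]), (185, [51, 53, 58, 57, 60, 58, 86, 117, 130, 131, 133, 136, 139, 139, 134, 130, 117, 78, 61, 56, 54, 54, 55, 57])]
```

```bash
cat > drv.py <<'E'
from ik import *
TIP=np.array([40.4,0,92.8]); AX=np.array([-.344,0,-.939]); AX/=np.linalg.norm(AX); YD=np.array([0,-1.,0]); XD=np.cross(YD,AX)
ty3=R.from_rotvec([1.2629445,2.50076,.75115]).as_matrix()[:,1]
Fc=np.array([484.2,432.6,66.8])+.85*ty3; S=Fc-9*n
def pose(tip,ax,x):   # tool pose putting tip at tip with driver axis ax, blade x
    W=np.stack([x,np.cross(ax,x),ax],1); L=np.stack([XD,YD,AX],1); Rt=W@L.T; return tip-Rt@TIP,Rt
def ins(z,a,S=S): return pose(S+z*n,n,np.cos(a)*U+np.sin(a)*Y)
def state(o=None):
    o=o or get_obs(); Rt=R.from_rotvec(o["orientation"]).as_matrix(); tip=o["ee_pos"]+Rt@TIP; ax=Rt@AX; x=Rt@XD; e=tip-S
    print("t %.2f tip(U,Y,n) %s tilt %.3f,%.3f a %.3f F(U,Y,n) %s |M| %.2f w %.1f q %s"%(o["t"],np.round([e@U,e@Y,e@n],1),ax@U,ax@Y,np.arctan2(x@Y,x@U),np.round([o["ft_force"]@U,o["ft_force"]@Y,o["ft_force"]@n],1),np.linalg.norm(o["moment"]),o["width"],o["qpos"].round(2)))
    return o["ee_pos"],Rt
def rows(p1,R1,N,via=None,p0=None,R0=None):
    if p0 is None: o=get_obs(); p0=o["ee_pos"];R0=R.from_rotvec(o["orientation"]).as_matrix()
    w=(R.from_matrix(R0).inv()*R.from_matrix(R1)).as_rotvec()/N; t0=p0+R0@TIP; t1=p1+R1@TIP; q=None; out=[]; Rp,pp=R0,p0; q=get_obs()["qpos"]; mx=0; tips=[]
    for k in range(1,N+1):
        Rk=R0@R.from_rotvec(w*k).as_matrix(); f=k/N
        pk=t0+(t1-t0)*f-Rk@TIP; sh=Rp.T@(pk-pp)/50; out.append(np.r_[sh,w/.12].round(3).tolist())
        q2,e=ik(pk,Rk,q); mx=np.maximum(mx,np.abs(q2-q)/.125); tips.append(q2.round(2).tolist()); q=q2; Rp,pp=Rk,pk
        if e>1e-3: print("IK bad",k,e)
    print("end q",q.round(2),"max qd",mx.round(2)); 
    for r in out: print(r)
    return tips
E
python3 - <<'E'
from drv import *
state(); print("S",S.round(1))
p1,R1=ins(60,1.5); T=rows(p1,R1,24); print([t[4] for t in T])
E
```

```text
t 11.62 tip(U,Y,n) [ -65.5 -125.5  140.9] tilt 0.576,-0.000 a -0.831 F(U,Y,n) [-1.   0.2 -0.6] |M| 0.09 w 19.9 q [0.4  0.4  1.67 0.17 1.39 2.01]
S [488.9 436.1  59.9]
end q [ 0.99  0.31  2.12 -1.12  0.59  1.47] max qd [0.31 0.04 0.22 0.8  0.38 0.29]
[-0.053, -0.144, 0.05, -0.349, 0.244, -0.666]
[-0.043, -0.145, 0.044, -0.349, 0.244, -0.666]
[-0.033, -0.144, 0.039, -0.349, 0.244, -0.666]
[-0.023, -0.142, 0.034, -0.349, 0.244, -0.666]
[-0.013, -0.14, 0.03, -0.349, 0.244, -0.666]
[-0.003, -0.136, 0.026, -0.349, 0.244, -0.666]
[0.007, -0.132, 0.022, -0.349, 0.244, -0.666]
[0.017, -0.126, 0.019, -0.349, 0.244, -0.666]
[0.026, -0.12, 0.017, -0.349, 0.244, -0.666]
[0.035, -0.113, 0.015, -0.349, 0.244, -0.666]
[0.043, -0.105, 0.013, -0.349, 0.244, -0.666]
[0.05, -0.096, 0.013, -0.349, 0.244, -0.666]
[0.057, -0.087, 0.012, -0.349, 0.244, -0.666]
[0.063, -0.077, 0.013, -0.349, 0.244, -0.666]
[0.069, -0.067, 0.014, -0.349, 0.244, -0.666]
[0.073, -0.057, 0.015, -0.349, 0.244, -0.666]
[0.077, -0.046, 0.017, -0.349, 0.244, -0.666]
[0.079, -0.035, 0.02, -0.349, 0.244, -0.666]
[0.081, -0.024, 0.023, -0.349, 0.244, -0.666]
[0.081, -0.014, 0.027, -0.349, 0.244, -0.666]
[0.081, -0.003, 0.031, -0.349, 0.244, -0.666]
[0.08, 0.008, 0.035, -0.349, 0.244, -0.666]
[0.078, 0.018, 0.04, -0.349, 0.244, -0.666]
[0.074, 0.027, 0.045, -0.349, 0.244, -0.666]
[1.37, 1.36, 1.34, 1.32, 1.3, 1.28, 1.26, 1.23, 1.2, 1.17, 1.14, 1.11, 1.07, 1.04, 1.0, 0.96, 0.92, 0.87, 0.83, 0.78, 0.74, 0.69, 0.64, 0.59]
```

>>> step_arm:
  plan:
    - [-1, -0.05, -0.14, 0.05, -0.35, 0.245, -0.665]
    - [-1, -0.04, -0.14, 0.04, -0.35, 0.245, -0.665]
    - [-1, -0.03, -0.14, 0.04, -0.35, 0.245, -0.665]
    - [-1, -0.02, -0.14, 0.03, -0.35, 0.245, -0.665]
    - [-1, -0.01, -0.14, 0.03, -0.35, 0.245, -0.665]
    - [-1, 0, -0.14, 0.03, -0.35, 0.245, -0.665]
    - [-1, 0.01, -0.13, 0.02, -0.35, 0.245, -0.665]
    - [-1, 0.02, -0.13, 0.02, -0.35, 0.245, -0.665]
    - [-1, 0.03, -0.12, 0.02, -0.35, 0.245, -0.665]
    - [-1, 0.035, -0.11, 0.015, -0.35, 0.245, -0.665]
    - [-1, 0.04, -0.105, 0.01, -0.35, 0.245, -0.665]
    - [-1, 0.05, -0.1, 0.01, -0.35, 0.245, -0.665]
    - [-1, 0.06, -0.09, 0.01, -0.35, 0.245, -0.665]
    - [-1, 0.06, -0.08, 0.01, -0.35, 0.245, -0.665]
    - [-1, 0.07, -0.07, 0.01, -0.35, 0.245, -0.665]
    - [-1, 0.07, -0.06, 0.015, -0.35, 0.245, -0.665]
    - [-1, 0.08, -0.05, 0.02, -0.35, 0.245, -0.665]
    - [-1, 0.08, -0.035, 0.02, -0.35, 0.245, -0.665]
    - [-1, 0.08, -0.02, 0.02, -0.35, 0.245, -0.665]
    - [-1, 0.08, -0.01, 0.03, -0.35, 0.245, -0.665]

```text
t: 14.12
ee_pos: [414.8, 361.5, 199.7]
orientation: [1.784, 1.929, 0.365]
ft_force: [0.7, -1.2, -1.8]
width: 19.9
grasp_force: 30.0
```

>>> step_arm:
  plan:
    - [-1, 0.08, 0, 0.03, -0.35, 0.245, -0.665]
    - [-1, 0.08, 0.01, 0.035, -0.35, 0.245, -0.665]
    - [-1, 0.08, 0.02, 0.04, -0.35, 0.245, -0.665]
    - [-1, 0.07, 0.03, 0.045, -0.35, 0.245, -0.665]
    - [-1, 0, 0, 0, 0, 0, 0]
    - [-1, 0, 0, 0, 0, 0, 0]

```text
t: 14.88
ee_pos: [419.6, 377.0, 193.0]
orientation: [1.355, 2.149, 0.511]
ft_force: [0.2, -0.3, -0.3]
width: 19.9
grasp_force: 30.0
```

```bash
python3 - <<'E'
from drv import *
state()
p1,R1=ins(18,1.5); rows(p1,R1,3)
E
```

```text
t 14.88 tip(U,Y,n) [ 2.9 -1.  60.1] tilt -0.005,0.002 a 1.498 F(U,Y,n) [-0.2 -0.3 -0.2] |M| 0.43 w 19.9 q [ 0.99  0.31  2.11 -1.13  0.6   1.47]
end q [ 0.97  0.4   2.09 -1.22  0.56  1.57] max qd [0.05 0.25 0.08 0.25 0.11 0.25]
[0.101, -0.018, 0.262, 0.012, 0.005, -0.009]
[0.101, -0.017, 0.262, 0.012, 0.005, -0.009]
[0.101, -0.017, 0.262, 0.012, 0.005, -0.009]
```

>>> step_arm:
  plan:
    - [-1, 0.1, -0.02, 0.262, 0.01, 0, 0]
    - [-1, 0.1, -0.015, 0.262, 0.01, 0, 0]
    - [-1, 0.1, -0.015, 0.262, 0.01, 0, 0]
    - [-1, 0, 0, 0, 0, 0, 0]
    - [-1, 0, 0, 0, 0, 0, 0]

```text
t: 15.5
ee_pos: [437.2, 390.6, 157.1]
orientation: [1.354, 2.151, 0.507]
ft_force: [-0.4, 1.3, -1.7]
width: 19.8
grasp_force: 30.0
```

```bash
python3 - <<'E'
from drv import *
state()
d=img("wrist"); np.savez("w6.npz",**d); T=d["T"]
def proj(p):
    c=T[:3,:3].T@(np.array(p,float)-T[:3,3]); r=np.hypot(c[0],c[1]); return c[:2]/r*np.arctan2(r,c[2])*d["fx"]+[d["cx"],d["cy"]]
o=get_obs(); Rt=R.from_rotvec(o["orientation"]).as_matrix()
print("tip px",proj(o["ee_pos"]+Rt@TIP),"collar top c",proj(Fc),"head c",proj(S+5*n))
u=proj(Fc); x0,y0=int(u[0]-50),int(u[1]-50); x0=max(x0,0);y0=max(y0,0); print(x0,y0)
save(d,"w6.png",(x0,y0,x0+100,y0+100),6)
E
```

```text
t 15.50 tip(U,Y,n) [ 0.2 -0.4 18. ] tilt -0.002,0.002 a 1.499 F(U,Y,n) [-0.6  1.3 -1.6] |M| 0.42 w 19.8 q [ 0.98  0.4   2.09 -1.22  0.56  1.57]
tip px [252.84387292 150.58427281] collar top c [252.3777138  145.44892855] head c [252.38465305 143.43129236]
202 95
```

View pics/w6.png

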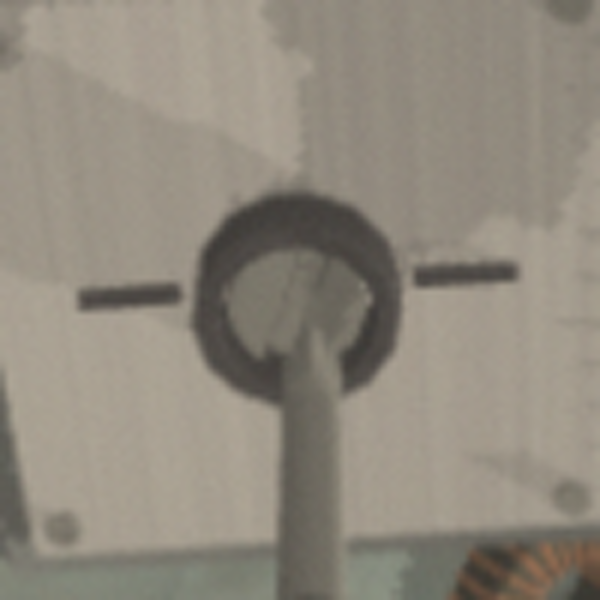

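Crop (6x, origin 202,95): collar outer circle centred at (297,300), shank axis at x≈313 with its tip near (313,325). The tip and collar seem offset sideways by about 2 mm, so I'm checking the frame signs.

```bash
python3 - <<'E'
from drv import *
d=dict(np.load("w6.npz")); Tc=d["T_tool_cam"]; print(Tc.round(4).tolist(),d["fx"],d["fy"],d["cx"])
def pj(P):
    c=Tc[:3,:3].T@(P-Tc[:3,3]); r=np.hypot(c[0],c[1]); return c[:2]/r*np.arctan2(r,c[2])*d["fx"]+[d["cx"],d["cy"]]
print("tip",pj(TIP),"tip+y1",pj(TIP+[0,1,0]),"shank20",pj(TIP+20*AX),"shank60",pj(TIP+60*AX))
for v in (160,170,180,190): print(v,[int(c) for c in d["pixels"][v,244:264].mean(1)])
o=get_obs(); Rt=R.from_rotvec(o["orientation"]).as_matrix(); print("tool y in U,Y,n",[(Rt[:,1]@k).round(3) for k in (U,Y,n)])
for v in (143,145): print(v,[int(c) for c in d["pixels"][v,228:276].mean(1)])
E
```

```text
[[-0.0005, -0.9624, -0.2715, 75.0783], [1.0, -0.0004, -0.0002, 0.9015], [0.0001, -0.2715, 0.9624, -161.075], [0.0, 0.0, 0.0, 1.0]] 297.3186396354542 297.3186396354542 253.60614067918345
tip [252.59152612 150.56319392] tip+y1 [253.75562359 150.56250154] shank20 [252.52170312 162.22041813] shank60 [252.35269535 191.38137833]
160 [81, 77, 77, 76, 75, 86, 93, 96, 99, 102, 105, 107, 116, 123, 120, 105, 118, 134, 151, 152]
170 [158, 155, 154, 154, 135, 101, 91, 96, 98, 100, 104, 105, 108, 119, 133, 151, 149, 152, 156, 155]
180 [158, 156, 155, 150, 120, 96, 92, 96, 95, 101, 102, 104, 108, 117, 130, 148, 153, 151, 152, 155]
190 [121, 122, 122, 122, 99, 92, 92, 95, 94, 101, 102, 104, 106, 113, 124, 134, 134, 134, 134, 132]
tool y in U,Y,n [np.float64(0.997), np.float64(-0.072), np.float64(0.002)]
143 [76, 74, 75, 84, 123, 141, 110, 78, 73, 72, 73, 96, 97, 111, 113, 115, 115, 117, 117, 116, 115, 110, 114, 115, 113, 105, 97, 97, 99, 99, 97, 99, 98, 103, 110, 94, 74, 70, 74, 83, 94, 136, 151, 147, 148, 151, 151, 151]
145 [88, 92, 97, 107, 134, 140, 104, 72, 69, 72, 79, 86, 105, 112, 113, 117, 115, 117, 114, 116, 115, 110, 112, 114, 113, 106, 104, 101, 99, 98, 99, 100, 105, 114, 115, 113, 74, 69, 72, 78, 96, 146, 152, 153, 152, 158, 158, 156]
```

```bash
sed -i 's/^S=.*//; s/; S=Fc-9\*n/; S=Fc-9*n-1.7*U/' drv.py; python3 - <<'E'
from drv import *
for k in (1,2,3,4,5,6): print(np.load(f"w{k}.npz")["T_tool_cam"][:3,3].round(2),end=" ")
state(); p1,R1=ins(9,1.45); rows(p1,R1,3)
print("n in tool",(R1.T@n).round(3))
E
```

```text
[  74.01    1.26 -161.68] [  74.      1.26 -161.68] [  74.63    0.95 -160.99] [  75.57   -0.98 -162.18] [  75.58   -0.99 -162.03] [  75.08    0.9  -161.08] t 15.55 tip(U,Y,n) [ 2.1 -0.3 18.2] tilt -0.002,0.001 a 1.499 F(U,Y,n) [-1.1  0.3 -1.1] |M| 0.42 w 20.0 q [ 0.98  0.4   2.09 -1.22  0.56  1.57]
end q [ 0.97  0.42  2.07 -1.2   0.55  1.59] max qd [0.02 0.05 0.04 0.07 0.02 0.06]
[0.021, -0.015, 0.058, 0.053, 0.003, 0.125]
[0.021, -0.015, 0.058, 0.053, 0.003, 0.125]
[0.021, -0.014, 0.058, 0.053, 0.003, 0.125]
n in tool [-0.344  0.    -0.939]
```

>>> step_arm:
  plan:
    - [-1, 0.02, -0.015, 0.06, 0.05, 0, 0.125]
    - [-1, 0.02, -0.015, 0.06, 0.05, 0, 0.125]
    - [-1, 0.02, -0.015, 0.06, 0.05, 0, 0.125]
    - [-1, 0, 0, 0, 0, 0, 0]
    - [-1, 0, 0, 0, 0, 0, 0]

```text
t: 16.18
ee_pos: [440.3, 393.0, 148.7]
orientation: [1.415, 2.134, 0.508]
ft_force: [0.5, 0.4, 2.0]
width: 19.5
grasp_force: 30.0
```

```bash
cat > st.py <<'E'
from drv import *
state()
E
python3 st.py
```

```text
t 16.18 tip(U,Y,n) [ 0.5 -0.3  8.8] tilt -0.002,0.001 a 1.451 F(U,Y,n) [1.7 0.1 1.3] |M| 0.05 w 19.5 q [ 0.97  0.42  2.07 -1.2   0.55  1.6 ]
```

>>> step_arm:
  plan:
    - [-1, 0.007, -0.01, 0.019, 0, 0, 0]
    - [-1, 0.007, 0, 0.019, 0, 0, 0]
    - [-1, 0.007, 0, 0.019, 0, 0, 0]
    - [-1, 0, 0, 0, 0, 0, 0]

```text
t: 16.68
ee_pos: [441.1, 393.6, 145.5]
orientation: [1.415, 2.135, 0.507]
ft_force: [-0.6, -0.2, 1.8]
width: 19.5
grasp_force: 30.0
```

```bash
python3 st.py
```

```text
t 16.68 tip(U,Y,n) [-0.6 -0.2  5.6] tilt -0.001,0.001 a 1.450 F(U,Y,n) [0.5 0.2 1.8] |M| 0.34 w 19.5 q [ 0.97  0.43  2.07 -1.21  0.55  1.61]
```

>>> step_arm:
  plan:
    - [-1, 0.007, 0, 0.019, 0, 0, 0]
    - [-1, 0.007, 0, 0.019, 0, 0, 0]
    - [-1, 0, 0, 0, 0, 0, 0]

```text
t: 17.05
ee_pos: [442.1, 394.3, 143.9]
orientation: [1.415, 2.135, 0.507]
ft_force: [-2.2, 0.0, 1.5]
width: 19.8
grasp_force: 30.0
```

```bash
python3 st.py
```

```text
t 17.05 tip(U,Y,n) [-0.5 -0.2  3.6] tilt -0.001,0.001 a 1.450 F(U,Y,n) [-0.6  1.3  2.2] |M| 0.38 w 19.8 q [ 0.97  0.43  2.07 -1.22  0.55  1.61]
```

>>> step_arm:
  plan:
    - [-1, 0.007, 0.01, 0.019, 0, 0, 0]
    - [-1, 0, 0, 0, 0, 0, 0]

```text
t: 17.3
ee_pos: [442.7, 394.6, 143.1]
orientation: [1.415, 2.135, 0.507]
ft_force: [-3.7, -0.5, 2.4]
width: 19.8
grasp_force: 30.0
```

```bash
python3 st.py; python3 - <<'E'
from drv import *
f=[]
for i in range(4):
    vision.get_image("top"); o=get_obs(); f.append([o["ft_force"]@k for k in (U,Y,n)])
print(np.round(f,1).tolist())
R1=ins(0,1.45)[1]
# per-row: turn clockwise 0.06 rad about driver axis through tip
p0,R0=ins(2,1.4); p1,R1=ins(2,.98); rows(p1,R1,6,p0=p0,R0=R0)
E
```

```text
t 17.30 tip(U,Y,n) [-0.4 -0.4  2.6] tilt -0.000,0.001 a 1.450 F(U,Y,n) [-1.3  1.8  3.8] |M| 0.81 w 19.8 q [ 0.97  0.43  2.07 -1.22  0.55  1.61]
[[-1.4, 1.9, 2.3], [-1.7, 1.1, 2.8], [-1.8, 3.1, 3.3], [-2.1, 1.1, 3.2]]
end q [ 0.91  0.42  2.   -0.8   0.56  1.61] max qd [0.09 0.03 0.17 0.91 0.01 0.04]
[0.0, -0.008, -0.0, 0.201, -0.0, 0.548]
[0.0, -0.008, -0.0, 0.201, -0.0, 0.548]
[0.0, -0.008, -0.0, 0.201, -0.0, 0.548]
[0.0, -0.008, -0.0, 0.201, -0.0, 0.548]
[0.0, -0.008, -0.0, 0.201, -0.0, 0.548]
[0.0, -0.008, -0.0, 0.201, -0.0, 0.548]
```

>>> step_arm:
  plan:
    - [-1, 0, -0.008, 0, 0.2, 0, 0.55]
    - [-1, 0, -0.008, 0, 0.2, 0, 0.55]
    - [-1, 0, -0.008, 0, 0.2, 0, 0.55]
    - [-1, 0, 0, 0, 0, 0, 0]

```text
t: 18.0
ee_pos: [442.4, 394.3, 142.9]
orientation: [1.677, 2.041, 0.508]
ft_force: [-2.2, -1.3, 2.1]
width: 20.0
grasp_force: 30.0
```

```bash
cat > st.py <<'E'
from drv import *
f=[]
for i in range(4):
    vision.get_image("top"); o=get_obs(); f.append([o["ft_force"]@k for k in (U,Y,n)])
state(); print("mean F",np.mean(f,0).round(1))
E
python3 st.py
```

```text
t 18.20 tip(U,Y,n) [ 0.4 -0.6  2.7] tilt -0.002,0.002 a 1.241 F(U,Y,n) [-0.2 -1.2  3.4] |M| 0.35 w 19.8 q [ 0.94  0.42  2.03 -1.03  0.55  1.61]
mean F [-0.4 -0.2  3.7]
```

>>> step_arm:
  plan:
    - [-1, 0, -0.012, 0, 0.2, 0, 0.55]
    - [-1, 0, 0, 0, 0, 0, 0]

```text
t: 18.45
ee_pos: [441.6, 394.3, 142.4]
orientation: [1.763, 2.006, 0.507]
ft_force: [-1.9, -0.6, 2.7]
width: 19.7
grasp_force: 30.0
```

```bash
python3 st.py
```

```text
t 18.65 tip(U,Y,n) [ 0.  -0.4  2.6] tilt -0.002,0.001 a 1.171 F(U,Y,n) [-0.9  0.3  3.7] |M| 0.40 w 20.0 q [ 0.94  0.42  2.02 -0.96  0.55  1.61]
mean F [-0.3  0.1  3.4]
```

>>> step_arm:
  plan:
    - [-1, 0, -0.008, 0, 0.2, 0, 0.55]
    - [-1, 0, 0, 0, 0, 0, 0]

```text
t: 18.9
ee_pos: [441.2, 394.3, 142.2]
orientation: [1.848, 1.967, 0.506]
ft_force: [-3.2, -1.4, 2.4]
width: 19.9
grasp_force: 30.0
```

```bash
python3 st.py
```

```text
t 19.10 tip(U,Y,n) [-0.  -0.3  2.6] tilt -0.002,0.001 a 1.101 F(U,Y,n) [-0.6 -1.   3.4] |M| 0.54 w 19.9 q [ 0.93  0.42  2.01 -0.9   0.56  1.61]
mean F [-0.3  0.2  3.1]
```

```bash
cat > lat.py <<'E'
from drv import *
import sys
d=img("wrist"); np.savez(sys.argv[1],**d); T=d["T"]
def proj(p):
    c=T[:3,:3].T@(np.array(p,float)-T[:3,3]); r=np.hypot(c[0],c[1]); return c[:2]/r*np.arctan2(r,c[2])*d["fx"]+[d["cx"],d["cy"]]
g=cv2.GaussianBlur(d["pixels"].mean(2).astype(np.float32),(0,0),.7)
c=proj(S+9*n); print("collar pred",c)
for v in range(int(c[1])-14,int(c[1])+15,3): print(v,[int(x) for x in g[v,228:280]])
for v in (168,176,184,192): print("sh",v,[int(x) for x in g[v,244:264]])
E
python3 lat.py w7.npz
```

```text
collar pred [252.66846469 154.12835388]
140 [141, 142, 142, 143, 144, 144, 143, 141, 136, 127, 115, 98, 80, 67, 62, 62, 62, 63, 63, 63, 65, 65, 66, 67, 67, 67, 68, 69, 69, 70, 71, 72, 72, 72, 73, 74, 75, 79, 88, 101, 112, 118, 116, 107, 92, 81, 75, 72, 72, 75, 84, 97]
143 [141, 141, 140, 142, 143, 144, 143, 141, 130, 105, 79, 65, 61, 62, 62, 63, 64, 65, 66, 66, 67, 68, 69, 69, 70, 70, 70, 69, 69, 69, 69, 71, 71, 72, 74, 75, 76, 78, 80, 80, 83, 95, 115, 123, 117, 114, 119, 132, 142, 149, 150, 150]
146 [139, 140, 141, 141, 141, 141, 141, 132, 104, 75, 63, 61, 63, 64, 67, 69, 76, 83, 90, 95, 102, 103, 98, 98, 99, 101, 99, 95, 95, 94, 91, 86, 81, 77, 74, 70, 69, 71, 76, 80, 82, 87, 105, 131, 145, 148, 148, 149, 151, 153, 153, 152]
149 [140, 139, 140, 141, 141, 140, 136, 117, 88, 69, 64, 65, 67, 73, 87, 101, 109, 112, 113, 112, 110, 104, 98, 97, 98, 100, 100, 98, 96, 97, 98, 100, 102, 105, 108, 104, 93, 79, 71, 71, 75, 81, 90, 111, 137, 148, 149, 149, 148, 149, 151, 153]
152 [142, 140, 140, 140, 140, 139, 129, 103, 77, 68, 69, 69, 75, 91, 105, 110, 112, 113, 112, 112, 112, 108, 102, 98, 9
[... 1047 characters left out ...]
0, 149, 151, 150, 149, 148, 148, 148, 150, 150]
167 [151, 151, 152, 153, 154, 154, 153, 154, 154, 153, 150, 141, 122, 98, 81, 74, 74, 73, 72, 73, 76, 84, 91, 96, 98, 101, 106, 114, 123, 131, 125, 93, 73, 69, 71, 73, 78, 89, 110, 131, 144, 149, 148, 147, 148, 150, 151, 150, 150, 148, 148, 149]
sh 168 [77, 75, 73, 74, 78, 85, 91, 96, 98, 101, 106, 114, 123, 131, 125, 94, 76, 74, 78, 86]
sh 176 [152, 152, 150, 143, 122, 102, 95, 96, 98, 101, 106, 113, 122, 131, 139, 145, 148, 150, 150, 150]
sh 184 [153, 152, 151, 141, 116, 97, 94, 96, 98, 101, 106, 113, 121, 130, 139, 147, 150, 151, 150, 150]
sh 192 [150, 150, 149, 138, 110, 94, 93, 96, 98, 100, 105, 112, 120, 128, 137, 145, 149, 150, 152, 153]
```

```bash
python3 - <<'E'
from h import *
a=np.load("w3.npz")["pixels"]; b=np.load("w7.npz")["pixels"]
def E(p,x,y,r,s):
    q=cv2.resize(p[y-r:y+r,x-r:x+r],(s,s),interpolation=cv2.INTER_CUBIC).astype(float); g=q.mean(2); return np.clip((g-50)*255/90,0,255).astype(np.uint8)
cv2.imwrite("pics/c7.png",np.hstack([E(a,234,104,20,400),E(b,253,153,20,400)]))
E
```

```text
(no output)
```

View pics/c7.png

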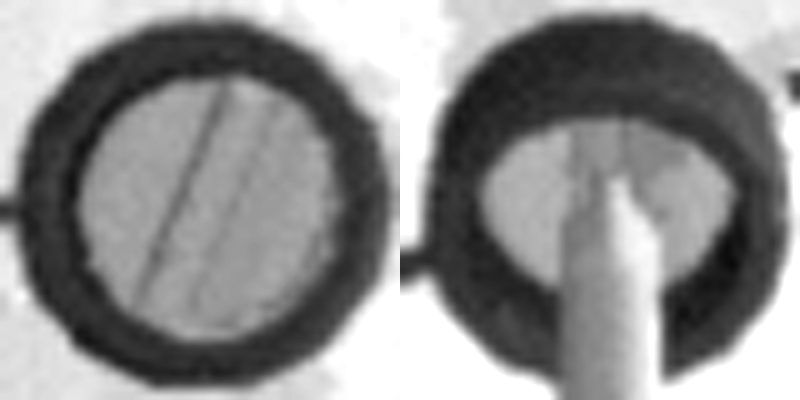

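Right half (w7): the slot is upright in the image from x≈572 to 627, centre 599, and the blade axis is at x≈611. The blade is parallel to the slot but about 1 mm off toward +tool y. I'll slide it −y in small steps.

>>> step_arm:
  plan:
    - [-1, 0, -0.006, 0, 0, 0, 0]
    - [-1, 0, -0.006, 0, 0, 0, 0]
    - [-1, 0, -0.006, 0, 0, 0, 0]
    - [-1, 0, 0, 0, 0, 0, 0]

```text
t: 19.65
ee_pos: [440.7, 394.3, 141.9]
orientation: [1.849, 1.966, 0.506]
ft_force: [0.9, -1.7, 3.4]
width: 20.0
grasp_force: 30.0
```

```bash
python3 st.py
```

```text
t 19.85 tip(U,Y,n) [-0.5  0.   2.6] tilt -0.002,0.001 a 1.099 F(U,Y,n) [ 1.2 -1.5  3.8] |M| 0.32 w 19.5 q [ 0.93  0.42  2.01 -0.91  0.56  1.62]
mean F [ 0.7 -0.9  3.4]
```

```bash
cat > slot.py <<'E'
from drv import *
d=dict(np.load("w7.npz")); 
def c(p): 
    P=plane(d,233+(p[0]-400)/10-.45,133+p[1]/10-.45,S+3*n,n,True)-S; return np.array([P@U,P@Y])
for nm,a,b in (("left",(577,125),(571,190)),("right",(624,120),(629,170)),("shank",(612,180),(610,390))):
    A,B=c(a),c(b); print(nm,A.round(2),B.round(2),"angle",np.arctan2(*(A-B)[::-1]).round(3))
print("collar", [c(p).round(2) for p in ((432,205),(788,205))])
k=lambda p:(lambda P:np.array([P@U,P@Y]))(plane(d,233+(p[0]-400)/10-.45,133+p[1]/10-.45,S+9*n,n,True)-S)
print("collar at top plane: L,R,top,bottom",[k(p).round(2) for p in ((430,210),(786,210),(605,12),(610,400))])
d=dict(np.load("w3.npz"))
c3=lambda p:(lambda P:np.array([P@U,P@Y]))(plane(d,214+p[0]/10-.45,84+p[1]/10-.45,S+5*n,n,True)-S)
for a,b in (((226,85),(140,305)),((278,105),(195,305))):
    A,B=c3(a),c3(b); print("w3",A.round(2),B.round(2),np.arctan2(*(A-B)[::-1]).round(3))
E
python3 slot.py; python3 lat.py w8.npz | tail -9 | cut -c1-250
```

```text
left [0.69 5.87] [-2.65  0.52] angle 1.013
right [4.46 4.48] [ 2.67 -0.01] angle 1.191
shank [ 0.93 -0.21] [ -8.88 -19.1 ] angle 1.092
collar [array([-13.99,   4.71]), array([13.37, -9.25])]
collar at top plane: L,R,top,bottom [array([-12.55,   7.07]), array([14.11, -6.53]), array([ 8.87, 16.68]), array([ -7.66, -16.68])]
w3 [ 2.17 10.37] [-5.16 -8.15] 1.194
w3 [6.5  8.61] [-0.52 -8.22] 1.175
155 [142, 142, 141, 140, 140, 139, 134, 115, 88, 71, 67, 66, 64, 69, 85, 101, 108, 110, 112, 112, 108, 101, 98, 100, 99, 104, 117, 129, 132, 129, 120, 112, 108, 109, 111, 111, 108, 97, 78, 65, 67, 71, 75, 83, 104, 135, 148, 151, 151, 150, 148, 148]
158 [138, 136, 132, 124, 114, 100, 86, 76, 69, 66, 68, 68, 65, 62, 64, 71, 87, 101, 108, 111, 108, 98, 95, 97, 100, 105, 115, 126, 133, 135, 129, 117, 109, 107, 104, 96, 80, 65, 58, 59, 64, 69, 74, 88, 116, 140, 148, 150, 150, 150, 150, 150]
161 [80, 76, 74, 75, 82, 91, 102, 113, 115, 97, 78, 70, 68, 66, 63, 62, 63, 66, 72, 80, 87, 89, 93, 96, 99, 102, 107, 115, 125, 132, 128, 108, 90, 77, 68, 62, 60, 60, 62, 66, 70, 74, 87, 115, 140, 148, 149, 149, 1
[... 212 characters left out ...]
4, 141, 149, 151, 151, 149, 148, 149, 150, 150]
167 [152, 152, 152, 153, 153, 153, 153, 153, 154, 154, 151, 145, 132, 110, 89, 77, 74, 74, 73, 73, 77, 84, 90, 95, 98, 102, 107, 114, 123, 131, 124, 92, 71, 67, 68, 70, 74, 81, 96, 117, 136, 145, 148, 147, 147, 148, 150, 151, 150, 149, 148, 148]
sh 168 [82, 78, 75, 74, 77, 84, 90, 96, 99, 101, 106, 113, 122, 130, 125, 95, 75, 71, 73, 78]
sh 176 [153, 152, 151, 143, 121, 101, 94, 96, 99, 101, 106, 113, 122, 131, 139, 145, 148, 150, 151, 150]
sh 184 [153, 153, 151, 141, 117, 98, 94, 96, 98, 100, 105, 112, 121, 130, 138, 147, 152, 152, 150, 150]
sh 192 [151, 150, 149, 139, 113, 96, 94, 95, 97, 100, 104, 111, 119, 128, 137, 144, 148, 150, 151, 152]
```

>>> step_arm:
  plan:
    - [-1, 0, 0.006, 0, -0.13, 0, -0.35]
    - [-1, 0, 0.006, 0, -0.13, 0, -0.35]
    - [-1, 0, 0, 0, 0, 0, 0]

```text
t: 20.27
ee_pos: [440.6, 394.3, 141.8]
orientation: [1.74, 2.016, 0.508]
ft_force: [-2.0, -1.0, 3.1]
width: 19.8
grasp_force: 30.0
```

```bash
python3 st.py; python3 lat.py w9.npz | sed -n '5,7p;12,14p'
```

```text
t 20.48 tip(U,Y,n) [-1.   0.1  2.6] tilt -0.002,0.001 a 1.188 F(U,Y,n) [-1.1  1.   2.7] |M| 0.61 w 19.8 q [ 0.94  0.42  2.03 -0.98  0.55  1.62]
mean F [-1.1  0.7  3. ]
149 [141, 140, 140, 140, 140, 140, 140, 136, 119, 89, 69, 65, 65, 67, 70, 79, 94, 104, 109, 112, 112, 111, 107, 100, 97, 101, 106, 102, 97, 93, 95, 96, 97, 99, 100, 103, 102, 91, 78, 72, 71, 73, 79, 89, 109, 132, 144, 148, 148, 148, 150, 152]
152 [142, 141, 140, 140, 140, 140, 139, 131, 106, 80, 69, 68, 69, 75, 90, 100, 107, 109, 111, 111, 110, 105, 100, 96, 94, 103, 116, 118, 107, 97, 99, 102, 105, 107, 109, 111, 111, 109, 106, 101, 79, 68, 72, 81, 103, 135, 147, 148, 148, 148, 148, 150]
155 [142, 141, 139, 136, 131, 125, 121, 113, 92, 74, 67, 66, 66, 68, 77, 90, 102, 109, 111, 112, 107, 99, 93, 93, 95, 104, 118, 127, 130, 126, 116, 110, 107, 108, 109, 111, 111, 102, 82, 65, 61, 67, 72, 78, 93, 120, 142, 149, 149, 149, 149, 148]
sh 168 [93, 82, 76, 73, 76, 84, 90, 94, 97, 100, 103, 110, 118, 127, 122, 93, 74, 70, 71, 75]
sh 176 [151, 151, 150, 143, 122, 100, 93, 94, 97, 100, 104, 110, 118, 129, 137, 145, 148, 149, 149, 150]
sh 184 [153, 153, 151, 141, 114, 95, 92, 94, 96, 99, 103, 109, 117, 126, 135, 143, 147, 149, 150, 150]
```

>>> step_arm:
  plan:
    - [-1, -0.014, 0.005, -0.038, 0, 0, 0]
    - [-1, 0, 0, 0, 0, 0, 0]

```text
t: 20.78
ee_pos: [440.0, 393.5, 143.7]
orientation: [1.74, 2.015, 0.508]
ft_force: [-1.2, -0.4, -0.1]
width: 20.1
grasp_force: 30.0
```

```bash
python3 st.py
```

```text
t 20.98 tip(U,Y,n) [-0.6 -0.1  4.6] tilt -0.002,0.002 a 1.189 F(U,Y,n) [-1.9  1.6  1.9] |M| 0.78 w 19.8 q [ 0.94  0.42  2.03 -0.98  0.56  1.61]
mean F [-2.4  1.1  1.8]
```

>>> step_arm:
  plan:
    - [-1, -0.014, 0, -0.038, 0, 0, 0]
    - [-1, 0, 0, 0, 0, 0, 0]

```text
t: 21.22
ee_pos: [439.5, 393.2, 145.8]
orientation: [1.74, 2.015, 0.509]
ft_force: [-0.1, -0.7, -0.9]
width: 19.5
grasp_force: 30.0
```

```bash
python3 st.py
```

```text
t 21.43 tip(U,Y,n) [-0.2 -0.   6.6] tilt -0.002,0.001 a 1.189 F(U,Y,n) [ 0.4 -0.   0.8] |M| 0.38 w 19.9 q [ 0.94  0.41  2.03 -0.98  0.56  1.61]
mean F [-0.3  0.  -0.7]
```

```bash
cat > dep.py <<'E'
from drv import *
import sys
for f in sys.argv[1:]:
    d=dict(np.load(f)); v,u=np.indices(d["depth"].shape); x=(u-d["cx"])/d["fx"]; y=(v-d["cy"])/d["fy"]; r=np.hypot(x,y)+1e-9; t=np.tan(r)/r; z=d["depth"]
    P=np.stack([x*t*z,y*t*z,z],-1)@d["T"][:3,:3].T+d["T"][:3,3]-S; u_,y_,h=P@U,P@Y,P@n; rr=np.hypot(u_,y_); 
    print(f,"T",d["T"][:3,3].round(1))
    for a,b in ((0,3),(3,6),(6,9),(9,11),(11.8,13),(13,15),(17,22),(22,30),(30,42)):
        m=(rr>=a)&(rr<b)&(h<25)&(h>-20); print((a,b),m.sum(),np.percentile(h[m],[5,25,50,75,95]).round(1) if m.any() else "")
    m=(h>5.5)&(h<11)&(rr<22)&(rr>10); 
    if m.sum()>20: c,rad=cv2.minEnclosingCircle(np.stack([u_[m],y_[m]],-1).astype(np.float32)); print("collar enc circle",np.round(c,2),round(rad,2))
E
python3 dep.py w3.npz w6.npz w9.npz
```

```text
w3.npz T [392.3 353.3 282.5]
(0, 3) 40 [ 3.9  5.1  5.7  6.5 10.4]
(3, 6) 128 [ 4.5  6.2  9.9 10.6 11.2]
(6, 9) 202 [ 5.   9.3 10.  10.6 11.3]
(9, 11) 184 [ 0.8  4.8  9.3 10.3 12. ]
(11.8, 13) 138 [13.  13.7 14.2 14.7 15.4]
(13, 15) 240 [12.8 13.6 14.1 14.5 15.1]
(17, 22) 824 [0.  0.8 1.2 1.8 2.8]
(22, 30) 1765 [0.1 0.8 1.2 1.8 2.7]
(30, 42) 3607 [0.1 0.7 1.2 1.7 2.4]
collar enc circle [ 2.34 -0.25] 13.57
w6.npz T [311.5 454.4 265.3]
(0, 3) 25 [4.4 4.9 5.4 5.9 9.3]
(3, 6) 85 [ 4.7  5.6  9.8 10.4 11. ]
(6, 9) 146 [ 4.9  9.3 10.1 10.6 16.1]
(9, 11) 80 [ 5.2  9.3 10.1 10.5 11.1]
(11.8, 13) 107 [ 7.3 13.5 14.  14.5 15.1]
(13, 15) 205 [11.4 13.3 14.  14.4 15.1]
(17, 22) 507 [0.1 0.7 1.2 1.7 2.7]
(22, 30) 1338 [0.  0.7 1.2 1.6 2.5]
(30, 42) 2759 [0.  0.7 1.2 1.6 2.2]
collar enc circle [0.88 2.54] 14.87
w9.npz T [345.2 469.2 271.8]
(0, 3) 24 [ 0.6  1.4  3.9 11.8 22.4]
(3, 6) 143 [ 2.6  6.6 14.2 20.4 23.9]
(6, 9) 128 [5.4 6.1 6.5 7.  9.8]
(9, 11) 67 [ 4.1  6.1  6.6  7.4 12.4]
(11.8, 13) 112 [ 6.7 13.5 14.  14.4 15.2]
(13, 15) 228 [ 5.6 13.2 13.9 14.4 15.1]
(17, 22) 547 [0.  0.7 1.2 1.6 2.6]
(22, 30) 1457 [0.1 0.7 1.2 1.6 2.5]
(30, 42) 3046 [0.  0.7 1.1 1.5 2.2]
collar enc circle [1.17 3.  ] 15.15
```

```bash
cat > ring.py <<'E'
from drv import *
for f in ("w3","w6","w7","w8","w9"):
    d=dict(np.load(f+".npz")); v,u=np.indices(d["depth"].shape); x=(u-d["cx"])/d["fx"]; y=(v-d["cy"])/d["fy"]; r=np.hypot(x,y)+1e-9; t=np.tan(r)/r; z=d["depth"]
    P=np.stack([x*t*z,y*t*z,z],-1)@d["T"][:3,:3].T+d["T"][:3,3]-S; a,b,h=P@U,P@Y,P@n
    m=(h>12.6)&(h<15.6)&(np.hypot(a,b)<20); A,B=a[m],b[m]
    s=least_squares(lambda c:np.maximum(np.abs(np.hypot(A-c[0],B-c[1])-13.5)-1.7,0),[0,0]); 
    s2=least_squares(lambda c:np.hypot(A-c[0],B-c[1])-13.5,[0,0],loss="soft_l1")
    print(f,m.sum(),s.x.round(2),s2.x.round(2),"spread",np.hypot(A-s2.x[0],B-s2.x[1]).std().round(2),"ring h",np.median(h[m]).round(2))
    # shank points: on driver axis: h 20..60
    m=(h>24)&(h<60)&(np.hypot(a,b)<9); print("  shank surf mean (U,Y)",a[m].mean().round(2),b[m].mean().round(2),m.sum(), "tip reported by robot:", "")
E
python3 ring.py; python3 st.py
```

```text
w3 468 [0.49 0.1 ] [0.61 0.05] spread 1.14 ring h 14.06
  shank surf mean (U,Y) nan nan 0 tip reported by robot: 
w6 344 [0.43 0.28] [0.46 0.42] spread 1.14 ring h 14.0
  shank surf mean (U,Y) 2.77 2.6 219 tip reported by robot: 
w7 404 [-0.24 -1.12] [0.6  0.35] spread 2.09 ring h 14.08
  shank surf mean (U,Y) 1.63 2.21 264 tip reported by robot: 
w8 400 [-0.16 -1.25] [0.6  0.33] spread 2.16 ring h 13.99
  shank surf mean (U,Y) 1.23 2.55 264 tip reported by robot: 
w9 385 [-0.15 -1.27] [0.46 0.38] spread 2.14 ring h 14.01
  shank surf mean (U,Y) 0.45 2.73 264 tip reported by robot: 
t 21.62 tip(U,Y,n) [-0.4 -0.1  6.7] tilt -0.002,0.002 a 1.189 F(U,Y,n) [-0.5  0.7 -1.2] |M| 0.41 w 19.9 q [ 0.94  0.41  2.03 -0.98  0.56  1.61]
mean F [-0.4  0.2 -1.1]ring.py:10: RuntimeWarning: Mean of empty slice.
  m=(h>24)&(h<60)&(np.hypot(a,b)<9); print("  shank surf mean (U,Y)",a[m].mean().round(2),b[m].mean().round(2),m.sum(), "tip reported by robot:", "")
  ret = ret.dtype.type(ret / rcount)
```

```bash
sed -i 's/-1.7\*U/-1.5*U+.6*Y+5.1*n/' drv.py; python3 - <<'E'
from drv import *
state(); p1,R1=ins(-1,1.1); rows(p1,R1,3)
p2,R2=ins(-1,0.); print(); rows(p2,R2,12,p0=p1,R0=R1)
E
```

```text
t 21.62 tip(U,Y,n) [-0.6 -0.7  1.6] tilt -0.002,0.002 a 1.189 F(U,Y,n) [-0.5  0.7 -1.2] |M| 0.41 w 19.9 q [ 0.94  0.41  2.03 -0.98  0.56  1.61]
end q [ 0.93  0.42  2.01 -0.9   0.56  1.61] max qd [0.04 0.01 0.05 0.22 0.   0.01]
[0.011, -0.0, 0.014, 0.092, 0.001, 0.229]
[0.011, -0.0, 0.014, 0.092, 0.001, 0.229]
[0.011, -0.0, 0.014, 0.092, 0.001, 0.229]

end q [ 0.73  0.39  1.95 -0.05  0.55  1.71] max qd [0.21 0.02 0.24 1.26 0.05 0.09]
[0.0, -0.011, -0.0, 0.263, -0.0, 0.717]
[0.0, -0.011, -0.0, 0.263, -0.0, 0.717]
[0.0, -0.011, -0.0, 0.263, -0.0, 0.717]
[0.0, -0.011, -0.0, 0.263, -0.0, 0.717]
[0.0, -0.011, -0.0, 0.263, -0.0, 0.717]
[0.0, -0.011, -0.0, 0.263, -0.0, 0.717]
[0.0, -0.011, -0.0, 0.263, -0.0, 0.717]
[0.0, -0.011, -0.0, 0.263, -0.0, 0.717]
[0.0, -0.011, -0.0, 0.263, -0.0, 0.717]
[0.0, -0.011, -0.0, 0.263, -0.0, 0.717]
[0.0, -0.011, -0.0, 0.263, -0.0, 0.717]
[0.0, -0.011, -0.0, 0.263, -0.0, 0.717]
```

>>> step_arm:
  plan:
    - [-1, 0.011, 0, 0.014, 0.09, 0, 0.23]
    - [-1, 0.011, 0, 0.014, 0.09, 0, 0.23]
    - [-1, 0.011, 0, 0.014, 0.09, 0, 0.23]
    - [-1, 0, 0, 0, 0, 0, 0]
    - [-1, 0, -0.011, 0, 0.263, 0, 0.717]
    - [-1, 0, -0.011, 0, 0.263, 0, 0.717]
    - [-1, 0, -0.011, 0, 0.263, 0, 0.717]
    - [-1, 0, -0.011, 0, 0.263, 0, 0.717]
    - [-1, 0, 0, 0, 0, 0, 0]

```text
t: 22.75
ee_pos: [438.6, 394.7, 142.7]
orientation: [2.282, 1.721, 0.487]
ft_force: [-2.3, -1.2, 0.4]
width: 20.0
grasp_force: 30.0
```

```bash
cat >> drv.py <<'E'
def mtip(o):  # moment about driver axis n at tip; moment assumed given at TCP or flange
    Rt=R.from_rotvec(o["orientation"]).as_matrix(); return o["moment"]
E
sed -i 's/^state()/state(); M=o["moment"]; print("M (U,Y,n)",[round(float(M@k),2) for k in (U,Y,n)]);/' st.py; python3 st.py; python3 lat.py w10.npz >/dev/null; python3 dep.py w10.npz
```

```text
w10.npz T [393.1 465.9 299.5]
(0, 3) 11 [-2.3 -1.7 -1.   2.4 21.4]
(3, 6) 168 [-1.3  3.1 12.7 18.6 23.2]
(6, 9) 136 [2.  2.7 3.1 3.6 8.9]
(9, 11) 65 [0.7 2.5 3.  3.4 7.4]
(11.8, 13) 153 [0.6 6.7 8.8 9.3 9.8]
(13, 15) 274 [-2.5  6.   8.5  9.3  9.9]
(17, 22) 538 [-4.9 -4.3 -3.9 -3.5 -2.6]
(22, 30) 1436 [-5.  -4.3 -3.9 -3.4 -2.6]
(30, 42) 3012 [-5.1 -4.5 -4.  -3.6 -2.9]
collar enc circle [ 0.49 -0.03] 15.61  File "st.py", line 5
    state(); M=o["moment"]; print("M (U,Y,n)",[round(float(M@k),2) for k in (U,Y,n)]);; print("mean F",np.mean(f,0).round(1))
                                                                                      ^
SyntaxError: invalid syntax
```

```bash
sed -i 's/;;/;/' st.py; python3 st.py
```

```text
t 23.00 tip(U,Y,n) [ 0.2 -0.2 -0.9] tilt -0.001,0.001 a 0.735 F(U,Y,n) [ 0.  -1.2  2. ] |M| 0.45 w 20.2 q [ 0.87  0.41  1.97 -0.6   0.57  1.63]
M (U,Y,n) [-0.32, 0.29, 0.13]
mean F [-0.7 -1.3  2. ]
```

>>> step_arm:
  plan:
    - [-1, 0, -0.011, 0, 0.263, 0, 0.717]
    - [-1, 0, -0.011, 0, 0.263, 0, 0.717]
    - [-1, 0, -0.011, 0, 0.263, 0, 0.717]
    - [-1, 0, -0.011, 0, 0.263, 0, 0.717]
    - [-1, 0, 0, 0, 0, 0, 0]

```text
t: 23.62
ee_pos: [436.9, 395.5, 142.1]
orientation: [2.684, 1.397, 0.452]
ft_force: [0.0, -1.0, 1.2]
width: 19.8
grasp_force: 30.0
```

```bash
python3 st.py
```

```text
t 23.82 tip(U,Y,n) [ 0.3 -0.3 -1. ] tilt -0.001,0.001 a 0.369 F(U,Y,n) [ 1.5 -4.5  2.4] |M| 1.06 w 20.1 q [ 0.81  0.4   1.95 -0.33  0.56  1.67]
M (U,Y,n) [-1.0, -0.11, 0.34]
mean F [ 1.1 -3.1  1.9]
```

>>> step_arm:
  plan:
    - [-1, 0, -0.008, 0, 0.263, 0, 0.717]
    - [-1, 0, -0.008, 0, 0.263, 0, 0.717]
    - [-1, 0, -0.008, 0, 0.263, 0, 0.717]
    - [-1, 0, -0.008, 0, 0.263, 0, 0.717]
    - [-1, 0, 0, 0, 0, 0, 0]

```text
t: 24.45
ee_pos: [435.6, 396.8, 141.8]
orientation: [-2.888, -0.944, -0.379]
ft_force: [0.1, -0.8, 2.4]
width: 20.2
grasp_force: 30.0
```

```bash
python3 st.py; python3 lat.py w11.npz|grep -v sh; python3 dep.py w11.npz | sed -n '4,6p'
```

```text
t 24.65 tip(U,Y,n) [ 0.3 -0.7 -1. ] tilt -0.001,0.000 a 0.002 F(U,Y,n) [ 2.8 -4.2  3. ] |M| 0.86 w 20.1 q [ 0.73  0.39  1.95 -0.05  0.55  1.71]
M (U,Y,n) [-0.83, -0.04, 0.24]
mean F [ 1.8 -2.8  2.2]
collar pred [253.15910493 157.03519502]
143 [124, 125, 125, 124, 124, 124, 124, 124, 122, 114, 94, 75, 66, 66, 69, 71, 72, 71, 71, 69, 67, 67, 67, 68, 68, 68, 69, 70, 71, 72, 72, 72, 73, 74, 77, 81, 83, 81, 78, 76, 79, 94, 123, 138, 141, 141, 142, 141, 141, 141, 141, 141]
146 [125, 125, 125, 124, 124, 123, 122, 118, 105, 83, 69, 66, 67, 67, 67, 66, 67, 69, 73, 80, 83, 83, 86, 90, 93, 94, 95, 99, 101, 100, 98, 97, 95, 88, 79, 73, 72, 73, 75, 77, 78, 78, 87, 111, 133, 140, 141, 141, 141, 140, 141, 142]
149 [129, 128, 128, 127, 124, 121, 117, 108, 88, 71, 65, 64, 64, 65, 71, 81, 89, 93, 94, 94, 93, 90, 87, 89, 92, 95, 97, 99, 102, 102, 102, 102, 104, 105, 105, 102, 95, 81, 72, 69, 71, 74, 76, 90, 120, 139, 143, 144, 144, 144, 144, 144]
152 [144, 144, 141, 137, 134, 131, 125, 113, 88, 69, 63, 63, 68, 79, 89, 92, 94, 96, 96, 95, 95, 94, 92, 91, 96, 104, 112, 113, 107, 103, 102, 103, 103, 103, 
[... 982 characters left out ...]
 64, 67, 68, 68, 70, 80, 104, 130, 143, 145, 145, 145, 145, 145, 145, 145, 146]
167 [132, 132, 131, 131, 132, 132, 132, 132, 132, 132, 131, 127, 118, 104, 90, 77, 69, 65, 63, 63, 70, 89, 106, 118, 126, 133, 137, 140, 139, 135, 120, 93, 75, 69, 68, 70, 75, 82, 95, 116, 132, 141, 144, 144, 144, 144, 144, 144, 145, 144, 144, 145]
170 [132, 132, 133, 133, 133, 133, 133, 133, 134, 134, 134, 133, 133, 132, 132, 130, 123, 111, 98, 89, 86, 95, 107, 117, 126, 133, 138, 140, 139, 135, 124, 105, 97, 99, 110, 123, 136, 143, 145, 145, 146, 145, 145, 146, 146, 147, 147, 146, 146, 146, 146, 146]
(6, 9) 148 [ 2.1  2.8  3.2  3.6 11.1]
(9, 11) 79 [0.9 2.5 3.  4.  8.6]
(11.8, 13) 114 [ 3.   8.5  9.   9.5 10.1]
```

>>> step_arm:
  plan:
    - [-1, 0, -0.008, 0, 0.263, 0, 0.717]
    - [-1, 0, -0.007, 0, 0.2, 0, 0.55]
    - [-1, 0, 0, 0, 0, 0, 0]

```text
t: 25.08
ee_pos: [435.1, 397.5, 141.8]
orientation: [-2.884, -0.716, -0.335]
ft_force: [0.3, -0.5, 3.1]
width: 19.9
grasp_force: 30.0
```

```bash
python3 st.py
```

```text
t 25.27 tip(U,Y,n) [ 0.2 -0.9 -1. ] tilt -0.001,0.000 a -0.160 F(U,Y,n) [ 1.7 -2.4  2.4] |M| 0.55 w 19.6 q [0.7  0.39 1.95 0.07 0.53 1.73]
M (U,Y,n) [-0.5, -0.16, 0.17]
mean F [ 1.2 -1.8  1.9]
```

>>> step_arm:
  plan:
    - [-1, 0, -0.006, 0, 0.15, 0, 0.4]
    - [-1, 0, 0, 0, 0, 0, 0]

```text
t: 25.52
ee_pos: [434.9, 397.7, 141.8]
orientation: [-2.879, -0.646, -0.32]
ft_force: [1.4, 0.2, 2.5]
width: 20.2
grasp_force: 30.0
```

```bash
python3 st.py
```

```text
t 25.73 tip(U,Y,n) [ 0.2 -0.9 -1. ] tilt -0.001,0.000 a -0.212 F(U,Y,n) [ 1.8 -2.   2.4] |M| 0.58 w 19.8 q [0.69 0.39 1.96 0.11 0.53 1.73]
M (U,Y,n) [-0.48, -0.29, 0.14]
mean F [ 2.3 -2.1  2. ]
```

>>> step_arm:
  plan:
    - [-1, 0, -0.006, 0, 0.15, 0, 0.4]
    - [-1, 0, 0, 0, 0, 0, 0]

```text
t: 25.98
ee_pos: [434.8, 397.9, 141.9]
orientation: [-2.873, -0.575, -0.306]
ft_force: [1.5, -0.6, 3.8]
width: 19.8
grasp_force: 30.0
```

```bash
python3 st.py
```

```text
t 26.18 tip(U,Y,n) [ 0.1 -1.  -1. ] tilt -0.001,-0.000 a -0.263 F(U,Y,n) [ 2.3 -2.8  1.4] |M| 0.75 w 19.7 q [0.68 0.39 1.96 0.15 0.52 1.73]
M (U,Y,n) [-0.62, -0.39, 0.17]
mean F [ 2.5 -1.8  2.1]
```

>>> step_arm:
  plan:
    - [-1, 0, -0.006, 0, 0.15, 0, 0.4]
    - [-1, 0, 0, 0, 0, 0, 0]

```text
t: 26.42
ee_pos: [434.6, 398.1, 141.8]
orientation: [-2.864, -0.505, -0.292]
ft_force: [1.8, -0.4, 3.6]
width: 19.9
grasp_force: 30.0
```

```bash
python3 st.py; python3 lat.py w12.npz >/dev/null; python3 - <<'E'
from drv import *
for f in ("w11","w12"):
    d=dict(np.load(f+".npz")); v,u=np.indices(d["depth"].shape); x=(u-d["cx"])/d["fx"]; y=(v-d["cy"])/d["fy"]; r=np.hypot(x,y)+1e-9; t=np.tan(r)/r; z=d["depth"]
    P=np.stack([x*t*z,y*t*z,z],-1)@d["T"][:3,:3].T+d["T"][:3,3]-S; a,b,h=P@U,P@Y,P@n
    m=(np.hypot(a,b)<10)&(h<1.6)&(h>-4); A=np.stack([a[m],b[m]],-1); print(f,m.sum(),A.mean(0).round(2) if m.any() else "", np.round(A,1).tolist()[:30])
E
```

```text
t 26.62 tip(U,Y,n) [-0.  -0.9 -1. ] tilt -0.001,-0.001 a -0.314 F(U,Y,n) [ 3.3 -2.8  2.8] |M| 0.76 w 19.7 q [0.67 0.39 1.96 0.19 0.52 1.74]
M (U,Y,n) [-0.65, -0.36, 0.16]
mean F [ 2.7 -2.2  2.7]
w11 23 [3.43 1.83] [[5.9, 2.7], [6.0, 1.9], [5.4, 1.0], [6.0, 3.5], [4.8, 2.7], [5.0, 1.9], [5.0, 1.0], [3.4, 2.7], [4.0, 1.9], [4.2, 1.0], [3.2, 2.7], [3.4, 1.9], [3.0, 1.0], [4.6, -2.4], [3.7, 7.8], [3.6, 2.7], [1.6, 1.9], [2.1, 1.0], [0.9, 1.9], [0.9, 1.0], [1.3, -1.6], [0.7, 1.9], [0.3, 1.9]]
w12 27 [3.85 0.08] [[6.4, 1.8], [6.0, 1.0], [5.7, 0.2], [5.6, -0.6], [7.0, -2.0], [6.7, 1.6], [5.5, 1.2], [5.0, 0.4], [5.0, -0.5], [5.9, 1.9], [4.1, 1.7], [3.8, 0.9], [3.2, 0.1], [2.8, -8.7], [5.4, 2.1], [4.1, 1.6], [3.0, 1.1], [3.0, 0.2], [1.6, -9.2], [3.8, 1.7], [2.1, 1.4], [1.9, 0.5], [2.3, 1.3], [1.2, 0.8], [0.6, -1.7], [1.3, 1.6], [1.1, 1.7]]
```

>>> step_arm:
  plan:
    - [-1, 0.005, -0.004, 0, 0.15, 0, 0.4]
    - [-1, 0.005, -0.004, 0, 0.15, 0, 0.4]
    - [-1, 0, 0, 0, 0, 0, 0]

```text
t: 27.05
ee_pos: [434.7, 398.5, 141.9]
orientation: [-2.843, -0.368, -0.263]
ft_force: [1.0, -1.3, 3.6]
width: 19.7
grasp_force: 30.0
```

```bash
cat > sl.py <<'E'
from drv import *
import sys
def slot(f):
    d=dict(np.load(f)); v,u=np.indices(d["depth"].shape); x=(u-d["cx"])/d["fx"]; y=(v-d["cy"])/d["fy"]; r=np.hypot(x,y)+1e-9; t=np.tan(r)/r; z=d["depth"]
    P=np.stack([x*t*z,y*t*z,z],-1)@d["T"][:3,:3].T+d["T"][:3,3]-S; a,b,h=P@U,P@Y,P@n
    m=(h>7.5)&(h<10.5)&(np.hypot(a,b)<20); c=least_squares(lambda c:np.hypot(a[m]-c[0],b[m]-c[1])-13.5,[0,0],loss="soft_l1").x
    rr=np.hypot(a-c[0],b-c[1]); hd=np.median(h[(rr>6)&(rr<9)&(h<6)&(h>0)]); m=(rr<10)&(rr>3)&(h<hd-1.6)&(h>hd-7)
    A=np.stack([a[m],b[m]],-1)-c; th=np.arctan2(A[:,1],A[:,0]); k=np.abs(th)<1.4; print(f,"centre",c.round(2),"head h",hd.round(1),m.sum(),"slot angle med",np.median(th[k]).round(3)); print(A[np.argsort(A[:,0])].round(1).tolist())
    for lo_,hi_ in ((2.5,4),(4,5.5),(5.5,7),(7,9)):
        q=(A[:,0]>=lo_)&(A[:,0]<hi_)&k; print((lo_,hi_),q.sum(),np.sort(A[q,1]).round(1).tolist() if q.any() else "")
for f in sys.argv[1:]: slot(f)
E
python3 st.py; python3 lat.py w13.npz >/dev/null; python3 sl.py w13.npz w10.npz
```

```text
t 27.25 tip(U,Y,n) [-0.  -1.1 -1.1] tilt -0.000,-0.001 a -0.417 F(U,Y,n) [ 1.5 -2.   1.8] |M| 0.61 w 19.6 q [0.65 0.39 1.97 0.28 0.51 1.74]
M (U,Y,n) [-0.48, -0.17, 0.34]
mean F [ 1.7 -1.9  2.1]
w13.npz centre [ 0.78 -0.61] head h 2.9 19 slot angle med 0.332
[[1.5, -7.5], [2.0, 2.4], [2.4, 2.3], [2.7, 2.2], [3.0, 1.1], [3.1, 0.1], [3.6, 0.8], [3.8, -0.2], [4.0, 1.5], [4.2, 2.4], [4.2, 0.5], [4.3, 2.3], [4.4, -0.5], [4.4, 1.4], [5.0, 1.1], [5.1, 2.0], [5.3, 0.0], [5.4, 1.9], [6.5, 2.2]]
(2.5, 4) 5 [-0.2, 0.1, 0.8, 1.1, 2.2]
(4, 5.5) 10 [-0.5, 0.0, 0.5, 1.1, 1.4, 1.5, 1.9, 2.0, 2.3, 2.4]
(5.5, 7) 1 [2.2]
(7, 9) 0 
w10.npz centre [ 0.43 -0.25] head h 3.1 18 slot angle med 1.047
[[-0.5, 3.3], [-0.5, 3.3], [-0.4, 3.4], [0.4, 5.2], [0.7, 5.5], [0.7, 3.2], [0.8, 4.4], [0.8, 3.3], [1.0, 4.7], [1.5, 5.1], [1.7, 3.0], [1.9, 4.3], [2.9, 4.0], [3.0, 4.1], [3.1, 5.4], [4.8, 3.4], [5.0, 4.8], [6.5, -5.4]]
(2.5, 4) 3 [4.0, 4.1, 5.4]
(4, 5.5) 2 [3.4, 4.8]
(5.5, 7) 1 [-5.4]
(7, 9) 0
```

>>> step_arm:
  plan:
    - [-1, 0.003, -0.004, 0, 0.15, 0, 0.4]
    - [-1, 0.003, -0.004, 0, 0.15, 0, 0.4]
    - [-1, 0, 0, 0, 0, 0, 0]

```text
t: 27.68
ee_pos: [434.4, 398.7, 141.8]
orientation: [-2.816, -0.233, -0.233]
ft_force: [-1.1, -0.7, 1.1]
width: 19.9
grasp_force: 30.0
```

```bash
python3 st.py; python3 lat.py w14.npz >/dev/null; sed -i 's/^    rr=np/    c=np.array([.3,-.25]); rr=np/; s/ print(A\[np.*$//' sl.py; python3 sl.py w11.npz w12.npz w13.npz w14.npz
```

```text
t 27.88 tip(U,Y,n) [-0.4 -1.3 -1.2] tilt 0.000,-0.002 a -0.519 F(U,Y,n) [ 0.3 -1.2  2.5] |M| 0.65 w 19.8 q [0.63 0.39 1.98 0.37 0.5  1.74]
M (U,Y,n) [-0.25, 0.44, 0.4]
mean F [ 0.1 -1.3  2.8]
w11.npz centre [ 0.3  -0.25] head h 3.1 13 slot angle med 0.526
(2.5, 4) 6 [1.3, 2.1, 2.1, 2.9, 3.0, 3.0]
(4, 5.5) 4 [1.3, 1.3, 2.1, 3.0]
(5.5, 7) 3 [2.1, 3.0, 3.8]
(7, 9) 0 
w12.npz centre [ 0.3  -0.25] head h 3.2 17 slot angle med 0.278
(2.5, 4) 5 [-8.4, 1.1, 1.9, 1.9, 1.9]
(4, 5.5) 6 [-0.4, -0.2, 0.4, 0.7, 1.4, 2.3]
(5.5, 7) 5 [-1.8, 1.3, 1.9, 2.0, 2.1]
(7, 9) 0 
w13.npz centre [ 0.3  -0.25] head h 2.9 19 slot angle med 0.204
(2.5, 4) 5 [-0.3, 0.7, 1.8, 1.9, 2.1]
(4, 5.5) 9 [-0.8, -0.6, 0.2, 0.4, 0.8, 1.0, 1.2, 2.0, 2.0]
(5.5, 7) 4 [-0.3, 1.5, 1.6, 1.9]
(7, 9) 0 
w14.npz centre [ 0.3  -0.25] head h 2.8 17 slot angle med 0.22
(2.5, 4) 4 [0.3, 1.0, 1.0, 2.4]
(4, 5.5) 7 [-0.8, -0.5, -0.1, 0.1, 1.6, 1.6, 1.9]
(5.5, 7) 4 [0.8, 0.8, 1.4, 1.6]
(7, 9) 1 [1.7]
```

>>> step_arm:
  plan:
    - [-1, 0, 0.005, 0, -0.15, 0, -0.4]
    - [-1, 0, 0.005, 0, -0.15, 0, -0.4]
    - [-1, 0, 0.005, 0, -0.15, 0, -0.4]
    - [-1, 0, 0.005, 0, -0.15, 0, -0.4]
    - [-1, 0, 0, 0, 0, 0, 0]
    - [-1, -0.034, 0, -0.094, 0, 0, 0]
    - [-1, -0.069, 0, -0.188, 0, 0, 0]
    - [-1, -0.138, 0, -0.376, 0, 0, 0]
    - [-1, -0.138, 0, -0.376, 0, 0, 0]
    - [-1, 0, 0, 0, 0, 0, 0]
    - [-1, 0, 0, 0, 0, 0, 0]

```text
t: 29.3
ee_pos: [409.9, 379.5, 187.1]
orientation: [-2.864, -0.504, -0.292]
ft_force: [1.0, 0.4, -0.9]
width: 19.8
grasp_force: 30.0
```

```bash
python3 st.py; python3 lat.py w15.npz | cut -c1-260; python3 dep.py w15.npz | head -8; python3 - <<'E'
from drv import *
d=dict(np.load("w15.npz")); v,u=np.indices(d["depth"].shape); x=(u-d["cx"])/d["fx"]; y=(v-d["cy"])/d["fy"]; r=np.hypot(x,y)+1e-9; t=np.tan(r)/r; z=d["depth"]
P=np.stack([x*t*z,y*t*z,z],-1)@d["T"][:3,:3].T+d["T"][:3,3]-S; a,b,h=P@U,P@Y,P@n
m=(np.hypot(a-.3,b+.25)<9.5)&(h<3)&(h>-3); A=np.stack([a[m]-.3,b[m]+.25],-1); 
vx,vy,x0,y0=cv2.fitLine(A.astype(np.float32),cv2.DIST_HUBER,0,.01,.01).ravel(); print(m.sum(),"slot angle",np.arctan2(vy,vx),x0,y0); print(A[np.argsort(A[:,0])].round(1).tolist())
E
```

```text
t 29.50 tip(U,Y,n) [-0.1 -1.4 53.3] tilt 0.001,-0.001 a -0.315 F(U,Y,n) [-0.3  0.4 -1. ] |M| 0.31 w 19.9 q [0.67 0.27 2.   0.17 0.6  1.77]
M (U,Y,n) [-0.01, 0.31, 0.02]
mean F [-0.3  0.2 -1. ]
collar pred [252.89083316 130.32031581]
116 [126, 126, 127, 128, 128, 128, 128, 129, 129, 129, 129, 129, 127, 119, 104, 88, 80, 78, 78, 80, 82, 82, 83, 82, 82, 82, 81, 80, 82, 82, 81, 81, 80, 79, 80, 88, 104, 123, 138, 144, 145, 145, 144, 143, 143, 143, 142, 142, 143, 143, 144, 145]
119 [128, 129, 129, 128, 128, 128, 128, 128, 128, 127, 126, 116, 98, 82, 77, 76, 76, 76, 74, 73, 73, 75, 78, 80, 81, 83, 83, 82, 80, 77, 75, 74, 74, 74, 77, 78, 76, 78, 92, 118, 138, 144, 146, 147, 147, 147, 147, 147, 147, 147, 147, 147]
122 [127, 126, 126, 126, 127, 128, 128, 128, 129, 127, 118, 96, 77, 71, 68, 67, 73, 84, 95, 100, 99, 97, 101, 105, 104, 101, 103, 104, 103, 103, 105, 105, 100, 87, 76, 72, 72, 73, 77, 91, 118, 139, 146, 147, 146, 146, 147, 146, 146, 146, 146, 147]
125 [136, 136, 134, 131, 132, 134, 135, 135, 132, 125, 110, 88, 71, 67, 72, 85, 98, 104, 106, 106, 105, 102, 97, 101, 104, 105, 105, 104,
[... 2527 characters left out ...]
 1.2], [-6.5, 3.3], [-6.0, 2.0], [-5.9, 2.0], [-5.9, -1.2], [-5.7, -0.2], [-5.6, 0.8], [-4.9, 1.7], [-4.8, -1.6], [-4.5, -0.6], [-4.3, 0.4], [-3.9, 1.4], [-3.6, -0.9], [-3.0, -0.0], [-2.6, 2.0], [-2.6, 2.0], [-2.5, 0.9], [-2.1, -0.3], [-1.9, -1.5], [-1.6, 0.6], [-1.5, 1.6], [-1.5, -1.6], [-1.1, 1.5], [-1.1, -0.7], [-1.1, 0.4], [0.1, 2.2], [0.8, -1.3], [0.9, -0.2], [1.0, 1.9], [1.0, 0.8], [1.1, -1.4], [1.3, -0.3], [1.6, 1.7], [1.9, 0.5], [2.4, -0.7], [3.1, 0.1], [3.2, 2.2], [3.4, 1.1], [3.9, 2.0], [3.9, 0.9], [4.0, -1.2], [4.3, -0.3], [4.5, -1.4], [4.5, 1.8], [5.3, -0.6], [5.7, 1.4], [6.0, 0.2], [6.1, -0.9], [6.6, 0.0], [6.9, 1.0], [7.0, -0.1], [7.0, 2.0], [7.2, -1.2], [7.9, 0.7], [8.2, 1.6]]
```

```bash
python3 - <<'E'
from drv import *
for f in ("w5","w15"):
    d=dict(np.load(f+".npz")); Tc=d["T_tool_cam"]; tp=TIP; out=[]
    for v in range(154,284,8):
        row=d["pixels"][v].mean(1); z=np.median(d["depth"][v-1:v+2,252:256]); u=253.6
        x=(u-d["cx"])/d["fx"]; y=(v-d["cy"])/d["fy"]; r=np.hypot(x,y); t=np.tan(r)/r
        P=Tc[:3,:3]@np.array([x*t*z,y*t*z,z])+Tc[:3,3]; e=P-tp; out.append((v,round(float(e@AX),1),round(float(e@XD),1)))
    print(f,out)
p1=np.array([449.0,256.3,241.]); R1=R.from_rotvec([-3.073,.153,.546]).as_matrix()
pa,Ra=state(); print("tip z now",(pa+Ra@TIP).round(0))
T=rows(p1,R1,10); print([t[4] for t in T])
E
```

```text
w5 [(154, 16.2, 5.4), (162, 26.1, 3.7), (170, 38.5, 4.0), (178, 49.6, 4.2), (186, 59.4, 4.0), (194, 77.2, 10.3), (202, 88.5, 12.7), (210, 96.0, 12.8), (218, 103.3, 13.1), (226, 109.6, 12.9), (234, 115.6, 12.7), (242, 121.7, 13.0), (250, 127.0, 12.7), (258, 132.6, 13.1), (266, 137.4, 12.8), (274, 142.4, 13.0), (282, 146.4, 12.3)]
w15 [(154, 15.1, 5.3), (162, 24.7, 3.4), (170, 37.9, 4.1), (178, 48.2, 3.7), (186, 58.8, 4.1), (194, 68.2, 4.2), (202, 87.9, 12.8), (210, 95.5, 13.0), (218, 102.4, 12.9), (226, 109.1, 13.0), (234, 114.9, 12.7), (242, 120.9, 12.8), (250, 126.3, 12.7), (258, 132.0, 13.2), (266, 136.5, 12.5), (274, 141.5, 12.9), (282, 145.6, 12.1)]
t 29.55 tip(U,Y,n) [-0.1 -1.4 53.4] tilt 0.000,-0.001 a -0.315 F(U,Y,n) [-0.4  0.5 -2.1] |M| 0.33 w 19.8 q [0.67 0.27 2.   0.17 0.6  1.77]
tip z now [461. 415. 107.]
end q [0.4  0.4  1.67 0.17 1.39 2.01] max qd [0.23 0.19 0.27 0.03 0.73 0.24]
[0.005, 0.211, -0.184, -0.126, -0.444, 0.403]
[0.011, 0.217, -0.174, -0.126, -0.444, 0.403]
[0.018, 0.224, -0.165, -0.126, -0.444, 0.403]
[0.026, 0.229, -0.157, -0.126, -0.444, 0.403]
[0.034, 0.234, -0.148, -0.126, -0.444, 0.403]
[0.043, 0.239, -0.141, -0.126, -0.444, 0.403]
[0.053, 0.243, -0.133, -0.126, -0.444, 0.403]
[0.063, 0.247, -0.126, -0.126, -0.444, 0.403]
[0.074, 0.249, -0.12, -0.126, -0.444, 0.403]
[0.085, 0.252, -0.114, -0.126, -0.444, 0.403]
[0.69, 0.78, 0.86, 0.94, 1.02, 1.1, 1.18, 1.25, 1.32, 1.39]
```

>>> step_arm:
  plan:
    - [-1, 0.005, 0.21, -0.185, -0.126, -0.444, 0.403]
    - [-1, 0.01, 0.217, -0.175, -0.126, -0.444, 0.403]
    - [-1, 0.02, 0.224, -0.165, -0.126, -0.444, 0.403]
    - [-1, 0.025, 0.23, -0.155, -0.126, -0.444, 0.403]
    - [-1, 0.035, 0.235, -0.15, -0.126, -0.444, 0.403]
    - [-1, 0.045, 0.24, -0.14, -0.126, -0.444, 0.403]
    - [-1, 0.055, 0.243, -0.135, -0.126, -0.444, 0.403]
    - [-1, 0.065, 0.247, -0.125, -0.126, -0.444, 0.403]
    - [-1, 0.075, 0.25, -0.12, -0.126, -0.444, 0.403]
    - [-1, 0.085, 0.252, -0.115, -0.126, -0.444, 0.403]
    - [-1, 0, 0, 0, 0, 0, 0]
    - [-1, 0, 0, 0, 0, 0, 0]

```text
t: 31.05
ee_pos: [449.0, 256.4, 241.2]
orientation: [-3.073, 0.152, 0.544]
ft_force: [0.2, -0.1, -1.1]
width: 19.8
grasp_force: 30.0
```

```bash
cat > rt.py <<'E'
from drv import *
import sys
R1=R.from_rotvec([-3.073,.153,.546]).as_matrix(); zt=float(sys.argv[1])
o=get_obs(); Rt=R.from_rotvec(o["orientation"]).as_matrix(); tip=o["ee_pos"]+Rt@TIP; print(o["t"],"tip",tip.round(1),"axis",(Rt@AX).round(3),"F",o["ft_force"].round(1),o["ee_pos"].round(1))
go(np.array([449.4,256.4,zt]),R1,o)
E
python3 rt.py 241
```

```text
31.05 tip [455.  255.8 140.2] axis [-0. -0.  1.] F [ 0.2 -0.1 -1.1] [449.  256.4 241.2]
shift/50 [ 0.009 -0.001  0.001] after rot: [ 0.008 -0.     0.002] turn/.12 [-0.004 -0.008  0.006]
```

>>> step_arm:
  plan:
    - [-1, 0.145, 0, 0.376, 0, 0, 0]
    - [-1, 0.137, 0, 0.376, 0, 0, 0]
    - [-1, 0.07, 0, 0.188, 0, 0, 0]
    - [-1, 0, 0, 0, 0, 0, 0]

```text
t: 31.55
ee_pos: [449.0, 256.3, 191.1]
orientation: [-3.073, 0.152, 0.546]
ft_force: [-0.1, 0.1, -1.1]
width: 19.9
grasp_force: 30.0
```

```bash
python3 rt.py 123
```

```text
31.55 tip [455.  255.6  90.1] axis [0.001 0.001 1.   ] F [-0.1  0.1 -1.1] [449.  256.3 191.1]
shift/50 [ 0.476 -0.004  1.277] after rot: [ 0.476 -0.004  1.276] turn/.12 [0.002 0.001 0.005]
```

No contact; the blade is in the gap. Lowering on.

>>> step_arm:
  plan:
    - [-1, 0.137, 0, 0.376, 0, 0, 0]
    - [-1, 0.137, 0, 0.376, 0, 0, 0]
    - [-1, 0.137, 0, 0.376, 0, 0, 0]
    - [-1, 0.055, 0, 0.13, 0, 0, 0]
    - [-1, 0, 0, 0, 0, 0, 0]
    - [-1, 0, 0, 0, 0, 0, 0]

```text
t: 32.3
ee_pos: [450.3, 256.2, 124.8]
orientation: [-3.073, 0.153, 0.544]
ft_force: [1.1, -0.5, -1.5]
width: 20.0
grasp_force: 30.0
```

```bash
python3 rt.py 121
```

```text
32.3 tip [456.4 255.6  23.7] axis [-0.001  0.     1.   ] F [ 1.1 -0.5 -1.5] [450.3 256.2 124.8]
shift/50 [ 0.008 -0.002  0.077] after rot: [ 0.008 -0.002  0.078] turn/.12 [-0.006 -0.012  0.001]
```

>>> step_arm:
  plan:
    - [-1, 0.007, 0, 0.019, 0, 0, 0]
    - [-1, 0.007, 0, 0.019, 0, 0, 0]
    - [-1, 0.007, 0, 0.019, 0, 0, 0]
    - [-1, 0, 0, 0, 0, 0, 0]

```text
t: 32.8
ee_pos: [449.9, 256.1, 121.3]
orientation: [-3.073, 0.153, 0.545]
ft_force: [-0.0, 0.6, -0.9]
width: 20.0
grasp_force: 30.0
```

```bash
python3 rt.py 121
```

```text
32.8 tip [455.9 255.4  20.3] axis [-0.  0.  1.] F [-0.   0.6 -0.9] [449.9 256.1 121.3]
shift/50 [-0.007 -0.006  0.01 ] after rot: [-0.008 -0.006  0.01 ] turn/.12 [-0.003 -0.006  0.   ]
```

>>> step_arm:
  plan:
    - [-1, 0.004, 0, 0.01, 0, 0, 0]
    - [-1, 0.004, 0, 0.01, 0, 0, 0]
    - [-1, 0, 0, 0, 0, 0, 0]

```text
t: 33.17
ee_pos: [450.0, 256.1, 121.0]
orientation: [-3.073, 0.153, 0.545]
ft_force: [-1.2, -0.2, 5.3]
width: 19.9
grasp_force: 30.0
```

```bash
python3 rt.py 121
```

```text
33.175 tip [456.  255.5  20. ] axis [-0.  0.  1.] F [-1.2 -0.2  5.3] [450.  256.1 121. ]
shift/50 [-0.012 -0.005  0.004] after rot: [-0.012 -0.004  0.004] turn/.12 [-0.004 -0.004  0.001]
```

>>> step_arm:
  plan:
    - [-0.4, 0, 0, 0, 0, 0, 0]
    - [0, 0, 0, 0, 0, 0, 0]
    - [1, 0, 0, 0, 0, 0, 0]
    - [1, 0, 0, 0, 0, 0, 0]
    - [1, 0, 0, 0, 0, 0, 0]
    - [1, 0, 0, 0, 0, 0, 0]
    - [1, 0, 0, 0, 0, 0, 0]

```text
t: 34.05
ee_pos: [450.0, 256.0, 120.3]
orientation: [-3.073, 0.153, 0.545]
ft_force: [-0.6, 0.6, -0.1]
width: 83.2
grasp_force: 0.0
```

>>> step_arm:
  plan:
    - [1, -0.07, 0, -0.2, 0, 0, 0]
    - [1, -0.14, 0, -0.4, 0, 0, 0]
    - [1, -0.2, 0, -0.55, 0, 0, 0]
    - [1, -0.2, 0, -0.55, 0, 0, 0]
    - [1, -0.2, 0, -0.55, 0, 0, 0]
    - [1, 0, 0, 0, 0, 0, 0]
    - [1, 0, 0, 0, 0, 0, 0]

```text
t: 34.92
ee_pos: [450.3, 255.9, 239.5]
orientation: [-3.073, 0.153, 0.545]
ft_force: [0.8, 0.3, -0.9]
width: 87.7
grasp_force: 0.0
```

```bash
python3 - <<'E'
from drv import *
o=get_obs(); print(o["t"],o["ee_pos"].round(1),o["width"],o["ft_force"].round(1))
d=img("wrist"); np.savez("w16.npz",**d); t=img("top"); s=img("scene"); np.savez("t16.npz",**t)
v,u=np.indices(d["depth"].shape); x=(u-d["cx"])/d["fx"]; y=(v-d["cy"])/d["fy"]; r=np.hypot(x,y)+1e-9; tt=np.tan(r)/r; z=d["depth"]
P=np.stack([x*tt*z,y*tt*z,z],-1)@d["T"][:3,:3].T+d["T"][:3,3]
m=(np.hypot(P[...,0]-456,P[...,1]-256)<30)&(P[...,2]>90)&(P[...,2]<180)
for a,b in ((100,107),(107,112),(115,130),(130,145),(145,160),(160,166),(166,172)):
    k=m&(P[...,2]>a)&(P[...,2]<=b); print((a,b),k.sum(),P[k].mean(0).round(1) if k.any() else "", np.ptp(P[k][:,1]).round(1) if k.any() else "")
# bystanders: change between first and last top picture
a=np.load("top.npz")["pixels"].astype(int); b=t["pixels"].astype(int); df=(np.abs(a-b).max(2)>40).astype(np.uint8); df=cv2.morphologyEx(df,cv2.MORPH_OPEN,np.ones((3,3)))
n_,l,st,c=cv2.connectedComponentsWithStats(df); print([(st[i].tolist()) for i in range(1,n_) if st[i,4]>12])
E
```

```text
34.925 [450.3 255.9 239.5] 87.71019706590067 [ 0.8  0.3 -0.9]
(100, 107) 1266 [465.4 256.3 104.6] 52.1
(107, 112) 245 [461.5 256.4 108.6] 31.1
(115, 130) 138 [468.7 255.4 123.3] 20.0
(130, 145) 177 [468.7 255.4 137.6] 19.6
(145, 160) 211 [468.6 255.6 152.6] 19.8
(160, 166) 136 [465.7 255.4 163.7] 21.4
(166, 172) 627 [457.8 256.6 168.2] 20.4
[[255, 101, 25, 40, 370], [201, 106, 56, 48, 1543], [193, 120, 19, 48, 218], [372, 121, 19, 19, 210], [188, 123, 17, 43, 208], [266, 140, 19, 14, 159], [321, 151, 21, 7, 93], [219, 153, 54, 49, 926], [277, 153, 8, 13, 60], [284, 154, 7, 11, 45], [215, 165, 23, 14, 156], [271, 170, 13, 9, 85], [185, 173, 32, 48, 784], [206, 176, 3, 7, 21], [286, 185, 8, 18, 93], [222, 188, 15, 12, 118], [231, 202, 147, 182, 13254], [229, 207, 13, 11, 74], [0, 270, 145, 114, 10202], [61, 280, 38, 23, 160], [376, 344, 25, 40, 188], [330, 355, 11, 5, 42], [347, 356, 7, 4, 24]]
```

>>> step_arm:
  plan:
    - [1, -0.18, 0, -0.5, 0, 0, 0]
    - [1, -0.18, 0, -0.5, 0, 0, 0]
    - [1, -0.18, 0, -0.5, 0, 0, 0]
    - [1, -0.27, -0.72, 0.1, 0, 0, 0]
    - [1, -0.27, -0.72, 0.1, 0, 0, 0]
    - [1, -0.27, -0.72, 0.1, 0, 0, 0]
    - [1, -0.27, -0.72, 0.1, 0, 0, 0]
    - [1, -0.27, -0.72, 0.1, 0, 0, 0]
    - [1, -0.27, -0.72, 0.1, 0, 0, 0]
    - [1, -0.27, -0.72, 0.1, 0, 0, 0]
    - [1, 0, 0, 0, 0, 0, 0]
    - [1, 0, 0, 0, 0, 0, 0]

```text
t: 36.58
ee_pos: [375.7, 516.1, 318.1]
orientation: [-3.074, 0.153, 0.546]
ft_force: [-0.3, -0.7, -0.1]
width: 88.0
grasp_force: 0.0
```

```bash
python3 - <<'E'
from drv import *
o=get_obs(); print(o["t"],o["ee_pos"].round(1),o["qpos"].round(2),o["ft_force"].round(1))
t=img("top"); s=img("scene")
for f,d in (("top",t),("scene",s)):
    a=np.load(f+".npz"); D=np.abs(a["depth"]-d["depth"])>8; D=cv2.morphologyEx(D.astype(np.uint8),cv2.MORPH_OPEN,np.ones((3,3)))
    n_,l,st,c=cv2.connectedComponentsWithStats(D); print(f,[(st[i].tolist()) for i in range(1,n_) if st[i,4]>8])
a=np.load("top.npz")["pixels"]; b=t["pixels"]
def blob(p,box,lo_,hi_):
    x,y,w,h=box; q=cv2.cvtColor(np.ascontiguousarray(p[y:y+h,x:x+w]),cv2.COLOR_RGB2HSV); m=cv2.inRange(q,lo_,hi_); M=cv2.moments(m,True); return (round(x+M["m10"]/max(M["m00"],1),1),round(y+M["m01"]/max(M["m00"],1),1),M["m00"])
for nm,box,l1,h1 in (("toroid",(180,130,32,32),(3,60,20),(20,255,255)),("tin",(210,128,28,28),(18,110,60),(35,255,255)),("eraser",(260,248,26,20),(100,80,40),(130,255,255)),("green",(370,115,25,28),(50,80,40),(85,255,255))):
    print(nm,blob(a,box,l1,h1),blob(b,box,l1,h1))
P=pts(t); m=(np.hypot(P[...,0]-456,P[...,1]-256)<25)&(P[...,2]>155)&(P[...,2]<180); print("handle top",P[m].mean(0).round(1),m.sum())
E
```

```text
36.575 [375.7 516.1 318.1] [0.79 0.47 1.38 0.27 1.52 2.42] [-0.3 -0.7 -0.1]
top [[372, 120, 19, 20, 216], [0, 126, 256, 258, 38100], [322, 152, 20, 6, 85]]
scene [[34, 1, 5, 4, 17], [76, 0, 55, 105, 3437], [142, 0, 44, 65, 1714], [254, 0, 3, 3, 9], [70, 2, 3, 3, 9], [24, 4, 3, 3, 9], [45, 4, 3, 3, 9], [56, 8, 4, 3, 12], [247, 8, 8, 5, 24], [56, 13, 3, 3, 9], [20, 14, 3, 3, 9], [38, 15, 9, 8, 41], [51, 14, 3, 3, 9], [71, 16, 8, 7, 31], [255, 20, 3, 3, 9], [66, 23, 3, 3, 9], [3, 27, 4, 3, 12], [59, 31, 3, 3, 9], [65, 31, 7, 4, 28], [27, 33, 5, 4, 18], [49, 34, 4, 5, 17], [22, 36, 3, 3, 9], [39, 37, 3, 5, 15], [61, 39, 6, 8, 29], [14, 40, 3, 3, 9], [30, 40, 6, 5, 20], [54, 42, 3, 4, 12], [39, 45, 3, 3, 9], [10, 47, 3, 3, 9], [33, 46, 5, 9, 38], [75, 46, 4, 4, 14], [17, 51, 3, 5, 15], [57, 50, 6, 5, 18], [42, 57, 3, 3, 9], [67, 57, 3, 3, 9], [3, 58, 6, 7, 26], [29, 58, 5, 4, 18], [0, 67, 3, 5, 13], [8, 66, 3, 4, 12], [16, 67, 3, 3, 9], [22, 67, 5, 6, 22], [49, 67, 3, 3, 9], [56, 67, 7, 9, 32], [70, 69, 3, 3, 9], [40, 71, 3, 3, 9], [34, 72, 3, 4, 12], [46, 72, 3, 3, 9], [64, 72, 3, 5, 15]
[... 752 characters left out ...]
9], [102, 123, 4, 3, 12], [79, 126, 3, 3, 9], [8, 130, 7, 4, 23], [64, 131, 4, 4, 14], [8, 135, 7, 6, 21], [34, 136, 4, 3, 12], [73, 137, 3, 3, 9], [107, 142, 3, 3, 9], [1, 146, 4, 3, 12], [53, 146, 3, 3, 9], [79, 148, 4, 3, 12], [25, 151, 3, 4, 12], [43, 155, 3, 3, 9], [39, 161, 4, 3, 12], [2, 165, 3, 4, 12], [9, 164, 3, 3, 9], [72, 175, 3, 3, 9], [5, 197, 56, 74, 1663], [400, 222, 12, 25, 216], [396, 237, 10, 19, 125], [0, 249, 39, 70, 1387], [391, 260, 7, 15, 61]]
toroid (195.8, 147.6, 237.0) (195.8, 147.7, 242.0)
tin (223.1, 140.6, 240.0) (223.1, 140.6, 237.0)
eraser (260.0, 248.0, 0.0) (260.0, 248.0, 0.0)
green (381.0, 129.7, 215.0) (371.0, 142.0, 3.0)
handle top [456.1 254.7 167.4] 102
```

```bash
python3 - <<'E'
from drv import *
t=img("top"); s=img("scene"); np.savez("t17.npz",**t); np.savez("s17.npz",**s); print(get_obs()["t"])
A=np.load("top.npz"); P0=pts(A)
for nm in ("top","t5","t16","t17"):
    d=dict(np.load(nm+".npz")); P=pts(d); print(nm,"green px",d["pixels"][129,381],P[129,381].round(0),"| (332,155)",d["pixels"][155,332],P[155,332].round(0))
    q=cv2.cvtColor(d["pixels"],cv2.COLOR_RGB2HSV); m=cv2.inRange(q,(50,120,60),(75,255,255)); n_,l,st,c=cv2.connectedComponentsWithStats(m); print([(c[i].round(0).tolist(),int(st[i,4])) for i in range(1,n_) if st[i,4]>40])
for nm in ("scene","s5","s17"):
    d=dict(np.load(nm+".npz")); P=pts(d); print(nm,[(uv,d["pixels"][uv[1],uv[0]].tolist(),P[uv[1],uv[0]].round(0).tolist()) for uv in ((405,232),(400,246),(394,267))])
E
```

```text
36.775
top green px [53 94 53] [673. -76. 135.] | (332,155) [138 144 134] [633.  23.   5.]
[([213.0, 85.0], 70), ([384.0, 126.0], 84), ([34.0, 148.0], 119), ([61.0, 197.0], 49), ([499.0, 240.0], 194), ([134.0, 273.0], 215), ([486.0, 249.0], 90), ([46.0, 265.0], 89), ([6.0, 265.0], 46), ([17.0, 266.0], 50), ([69.0, 269.0], 64), ([79.0, 278.0], 49), ([120.0, 296.0], 125)]
t5 green px [136 141 133] [ 706. -107.   -1.] | (332,155) [ 59 131  67] [629.  26.  26.]
[([34.0, 148.0], 125), ([332.0, 154.0], 84), ([61.0, 197.0], 51), ([499.0, 241.0], 229), ([134.0, 272.0], 238), ([485.0, 249.0], 106), ([46.0, 266.0], 127), ([6.0, 265.0], 50), ([16.0, 269.0], 135), ([69.0, 269.0], 64), ([157.0, 275.0], 41), ([79.0, 278.0], 48), ([16.0, 280.0], 121), ([121.0, 296.0], 131)]
t16 green px [133 141 130] [ 706. -108.   -2.] | (332,155) [ 59 131  67] [630.  25.  24.]
[([501.0, 57.0], 51), ([37.0, 146.0], 139), ([332.0, 154.0], 84), ([61.0, 197.0], 50), ([499.0, 240.0], 234), ([134.0, 272.0], 232), ([486.0, 249.0], 111), ([45.0, 266.0], 120), ([6.0, 265.0], 46), ([16.0, 275.0], 274), ([68.0, 269.0], 57), ([157.0, 274.0], 47), ([117.0, 273.0], 43), ([121.0, 296.0], 130)]
t17 green px [138 145 135] [ 706. -107.    0.] | (332,155) [ 63 135  71] [629.  26.  27.]
[([216.0, 85.0], 83), ([331.0, 154.0], 83), ([497.0, 239.0], 248), ([486.0, 249.0], 102), ([6.0, 265.0], 47), ([15.0, 275.0], 249)]
scene [((405, 232), [45, 118, 53], [668.0, -90.0, 142.0]), ((400, 246), [45, 115, 53], [664.0, -91.0, 108.0]), ((394, 267), [59, 117, 65], [674.0, -83.0, 35.0])]
s5 [((405, 232), [44, 42, 39], [754.0, -22.0, 48.0]), ((400, 246), [194, 179, 156], [753.0, -20.0, 3.0]), ((394, 267), [184, 198, 183], [701.0, -62.0, 1.0])]
s17 [((405, 232), [41, 40, 36], [755.0, -21.0, 46.0]), ((400, 246), [190, 175, 153], [754.0, -19.0, 2.0]), ((394, 267), [179, 193, 179], [702.0, -62.0, -1.0])]
```

Driver seated upright, slot in line with the ribs, toroid, tin and eraser unmoved. The green look-alike, free-standing at about (670,-80), toppled some time before t=11.5 s. The arm was never near it, so I leave it alone as told. Handing in.

```bash
python3 -c "
from workcell import ctrl
print(ctrl.close_job())"
```

```text
the job is handed in; nothing more can be done
None
```

The fastener is turned clockwise to its locked stop with the slot in line with the ribs (measured within about 0.01 rad), the screwdriver hangs upright in its rack, the toroid, tin and eraser are unmoved, and the job was handed in at about 37 s; the green look-alike toppled during the run, cause not established although the arm was never near it, and I left it lying on the bench.

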